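Close a swing-top specimen jar with its wire bail

TASK

Close the specimen jar: take the lid by its rim out of the stand where it stands on edge, lay it flat on the dark mat with its ridge up, and let go of it. Then pick it up by the ridge, set it fully home on the jar's mouth with the ridge pointing the way the bail swings, and let go. Only then swing the red-barred wire bail up over the ridge's first hump until it snaps into the middle notch and clamps the lid, leaving the other things on the bench where they are.

Things in the scene. Friction and masses are not known exactly. Their poses are not given: they have to be found in the camera images.
- lid: loose white porcelain lid, 100 to 175 g: disc 78 mm across, 8 mm thick; origin at the centre of the disc's underside, z out of its top. Orange gasket plug below the disc, 59 mm across, 6 mm deep. Straight ridge on top along lid y. Starts on edge in the stand, y and z level, ridge side facing the stand's +x; pinched by the top of its rim across the 8 mm it lifts straight out (raise 50 mm to clear)
- lid_ridge (a point): centre of the notch floor on the lid's ridge, 23 mm above the lid's origin along lid z. The blue ridge is 14 mm wide (x), 66 mm long (y), 15 mm high above the disc's top face at the notch; on both sides of the notch a rounded hump at y = +-10 mm, 17.5 mm high; from there it slopes down, at first gently, to the ridge's ends
- lid_edge (a point): point of the rim that is uppermost at the start, at x = -39 mm on the underside edge of the lid's disc. Stood with the rim's far edge (x = +39 mm) on the mat and leaning 35 degrees or more to its plug side, the lid topples flat, ridge up, when released; the rim overhangs the plug by 9.5 mm all round
- stand: fixed white plastic drying stand: base 90 x 120 x 6 mm, origin at the centre of its underside; two end posts at y = +-40 mm, 46 mm tall above the base, with upright slots 11 mm wide (to 30 mm up) that hold the sides of the lid's disc, the lid's lowest edge resting on the base. The disc's plane is square to the stand's x
- mat: fixed dark grey square mat, 140 x 140 x 4 mm, origin at the centre of its underside
- jar: fixed amber glass jar bolted down in a grey plate (130 x 110 x 10 mm); origin at the centre of the plate's underside, z up. Body 84 mm across; mouth rim 110 mm up, 74 mm across outside, 64 mm inside: the lid's plug drops in with 2.5 mm to spare all round and the disc rests on the rim. The bail swings in the jar's x-z plane; the lid's ridge (lid y) goes along the jar's x, either way round
- jar_rim (a point): centre of the jar's mouth at rim height
- bail (a joint): angle of the wire bail about its pivots, on a line along the jar's y 55.5 mm above the jar's origin. 0 = upright over the mouth, positive = leaning to the jar's +x. Starts at 1.1 to 1.35 and stays where it is left (about 1 N at the bar moves it). In the lid's notch it reads within 0.15 of 0; pushed on over the second hump it goes to the far side
- bail_bar (a point): middle of the bail's bar: a smooth slippery red sleeve 8 mm thick and 84 mm long along the jar's y, 80 mm from the pivot line
- bail_wire: the wire bail: two 4 mm legs at y = +-48 mm and the red bar; origin midway on the pivot line when slack. The wire is springy: the bar can be drawn outwards along the legs by up to 14 mm (3 N plus 0.7 N per mm). It is drawn 1.5 mm in the notch, 4 to 5 mm over a hump; getting the bar over a hump takes a push of about 5 to 8 N
- slide_box: bystander: white and navy slide carton 56 x 82 x 30 mm, origin under its centre
- slide_box2: bystander: second slide carton, same size
- swab_box: bystander: open navy swab box 75 x 150 x 26 mm, origin under its centre
- dropper: bystander: small amber dropper bottle, 30 mm across, 62 mm tall, origin under its centre
- coverslips: bystander: clear coverslip box 26 x 26 x 22 mm, origin under its centre
- keys: bystander: two keys on a wooden fob, lying flat, about 30 x 115 x 8 mm, origin under the fob
- stain_jar: bystander: closed green jar, 48 mm across, 60 mm tall, origin under its centre
Things that resemble listed ones, but are neither listed nor needed, are in the scene too. Leave any turquoise look-alike of the lid alone. What is shaped like the jar but purple is not meant.

How it is judged:
By the outcome, as a careful person would: the job done as asked, in the order asked, and still so for the second after the job is handed in, with the robot touching nothing.
It also fails if it takes over 67 s, if anything falls off the work surface, if the arm or the gripper's body presses on something with over 40 N, if the wrist force passes 120 N, or if a joint passes its speed limit or range.

ROBOT

A 6-joint arm with a two-finger parallel gripper is mounted at the origin on the work surface. World frame = base frame: x ahead of the robot, y to its left, z up, the work surface at z = 0. Lengths are in m, angles in degrees, forces in N, time in s.
With the tool pointing down it reaches from about 0.3 to 0.75 m from the base axis. Payload 8.5 kg.
Tool frame: the origin (TCP) lies midway between the tips of the shut fingers; the grasp point (between the pads) lies 19 mm behind it; z points along the fingers, y is the line along which they close (so a half turn about z gives the same grasp; the last joint's range is limited). The gripper opens to 85 mm and grips with 20 to 120 N. Pads are 22 mm wide; open, the fingers measure 114 mm over their backs; the gripper's body (76 mm by 85 mm) begins 54 mm behind the grasp point. The pads swing forward as they close: fully open they stand 13 mm farther back than shut.
Start: joints at [-80.632, 21.807, 74.336, -0, 83.858, -12.336], TCP at [0.203, -0.511, 0.231] pointing down, gripper open.
Joint ranges: [-178.18, 178.18], [-50.72, 133.34], [12.68, 142.11], [-81.47, 261.47], [9.98, 163.14], [-165.26, 165.26]. Speed limits (degrees/s): [136.94, 136.94, 180, 180, 180, 180].

INTERFACE

Orientations are given as a 3x3 rotation matrix whose columns are the frame's x, y, z axes.
In Python, from rig import env, get_image, close_job gives the robot as it stands.
- The arm moves only by the tool step_arm, never from a script. Its argument "targets" is a list of rows, each a list of 2 entries, a list of its own where there are three numbers: the shift along the tool's x, y, z as a fraction of full scale, then the turn, a rotation vector about the tool's x, y, z as a fraction of full scale. In form: [[[x, y, z], [wx, wy, wz]], ...]. A call has 1 to 10 rows; each row is the pose to reach, as a shift and turn from the pose commanded when the call began, along the tool's axes at that moment; what a row does not reach only later rows make up. Full scale, the value 1, is 0.3 m for a shift and 45 degrees for a turn. A row lasts 1/12 s, in which the tool goes at most 41.7 mm and 7.16 degrees, less where a joint would pass 70% of its speed; a pose out of reach is approached as far as the arm can. A call with a number of a shift or a turn outside -1 to 1 is refused whole. A call with a gripper value outside its range is refused whole. "jaw" is the finger opening in mm, from 0 to 85.4, set as the call begins (left out, the last holds). The fingers move at their own pace and stop on an object; "grip_force" is the grip in N (left out, the last holds). Time passes only in rows, so rows that repeat a pose let the fingers close. It gives the time, the measured TCP pose, the force, the opening and the grip force at its end, in the units of the state.
- env.observe(): the state, without advancing time (a new reading comes with each control period).
- get_image(name): name is "scene" or "top" or "wrist"; returns a dict with "img" (420x560x3 uint8, red, green, blue), "z_map" (420x560 float32, m along the optical axis (not along the pixel's ray), 0 where there is no reading), "intrinsics" (3x3 intrinsics, pixels), "rvec" (rotation vector, rad) and "tvec" (3), from world to camera coordinates, as OpenCV has them. Camera axes: x right, y down, z forward; pixel columns grow to the right and rows downward; lengths in m; the calibration is good to about 2 mm. A picture is of the moment at which its call begins.
- close_job(): hands the job in; it is judged then, once.
The state is a dict: "time_s": time; "q": joint angles; "qvel": joint speeds; "joint_efforts": joint torques, N m; "position": TCP position; "tool_rot": TCP orientation; "ft_force": force on the tool from outside, world axes, zero at the start; "wrist_torque": the same for the moment, N m; "grip_width": finger opening in m; "gripper_force": force on a finger pad.
Only numpy, scipy, OpenCV 4.12 (cv2) and the standard library are available. Lean on these libraries where they do the work, as an engineer would, in place of code of your own. Each camera call takes 0.05 s, during which the arm holds its last target. There are 200 camera calls.

## Working session

There is one attempt and no reset: what is moved stays moved. The work goes in short steps, Python scripts to look and compute and a tool call to move; the robot and the scene stay as the last step left them, time stands still between calls to the robot, and variables do not carry over. Pictures are saved under pics/ and viewed, at most 10 in all, crops included, and the job is handed in when it is done.

Besides the shell and the picture viewer there is one more tool, called after ">>>" as name(argument=value, ...), one argument or row to a line, values as JSON. step_arm: Moves the arm, as the interface text tells. Its arguments: {"type":"object","properties":{"targets":{"type":"array","items":{"type":"array"}},"jaw":{"type":"number"},"grip_force":{"type":"number"}},"required":["targets"]}

```bash
ls; mkdir -p pics
cat > h.py <<'E'
import numpy as np, cv2
from rig import env, get_image, close_job
def cloud(d):
    R,_=cv2.Rodrigues(np.array(d["rvec"],float)); t=np.array(d["tvec"],float).reshape(3)
    K=np.array(d["intrinsics"]); z=d["z_map"]; v,u=np.mgrid[:z.shape[0],:z.shape[1]]
    P=np.stack([(u-K[0,2])/K[0,0]*z,(v-K[1,2])/K[1,1]*z,z],-1)
    W=(P-t)@R; W[z<=0]=np.nan
    return W
def save(d,n,crop=None,s=1):
    im=d["img"][:,:,::-1]
    if crop: a,b,c,e=crop; im=im[b:e,a:c]
    cv2.imwrite("pics/"+n+".png",cv2.resize(im,None,fx=s,fy=s,interpolation=cv2.INTER_CUBIC))
E
python3 - <<'E'
from h import *
import pickle
A=get_image("scene");B=get_image("top");pickle.dump((A,B),open("ab.pkl","wb"))
im=np.vstack([A["img"],B["img"]])
save(A,"scene1");save(B,"top1")
print(A["intrinsics"],B["intrinsics"])
for d in(A,B):
    R,_=cv2.Rodrigues(np.array(d["rvec"],float));print(-R.T@np.array(d["tvec"]).reshape(3),R[2])
o=env.observe();print(o)
E
```

```text
pics
[[502.71654118   0.         273.40164159]
 [  0.         502.71654118 210.76859274]
 [  0.           0.           1.        ]] [[387.68217392   0.         270.79487465]
 [  0.         387.68217392 210.38147028]
 [  0.           0.           1.        ]]
[ 1.43673451 -0.04563333  0.80345727] [-0.80693627  0.0756027  -0.5857799 ]
[0.39228062 0.06611607 1.0011537 ] [ 0.11810611 -0.01249545 -0.99292236]
{'time_s': 0.1, 'q': array([-8.06305004e+01,  2.18377472e+01,  7.43796760e+01, -1.87682377e-03,
        8.38575395e+01, -1.23348986e+01]), 'qvel': array([-0.02073593, -0.08912533, -0.10283524,  0.04371183,  0.00776832,
        0.00032054]), 'joint_efforts': array([ 3.76130178e-03, -4.49223340e+01, -2.31655025e+01, -1.37733946e-04,
        3.65080014e-03,  1.93237128e-06]), 'position': array([ 0.20335383, -0.51074249,  0.23077206]), 'tool_rot': array([[ 9.29102912e-01,  3.69821198e-01, -2.45134087e-04],
       [ 3.69821196e-01, -9.29102056e-01,  1.28559016e-03],
       [ 2.47683910e-04, -1.28510134e-03, -9.99999144e-01]]), 'ft_force': array([0.56961004, 0.58166051, 0.57087762]), 'wrist_torque': array([-0.02291469,  0.00211353, -0.02244268]), 'gripper_force': 0.0, 'grip_width': 0.08518427833538324}
```

View pics/scene1.png

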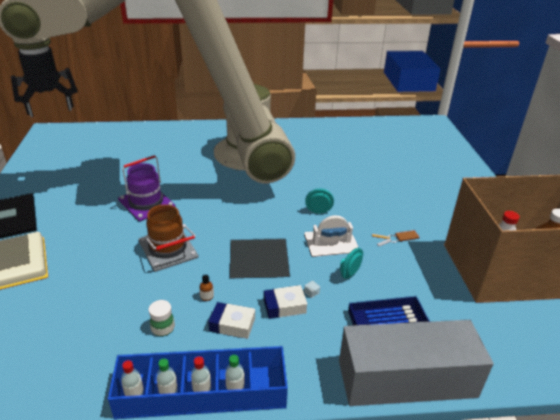

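View pics/top1.png

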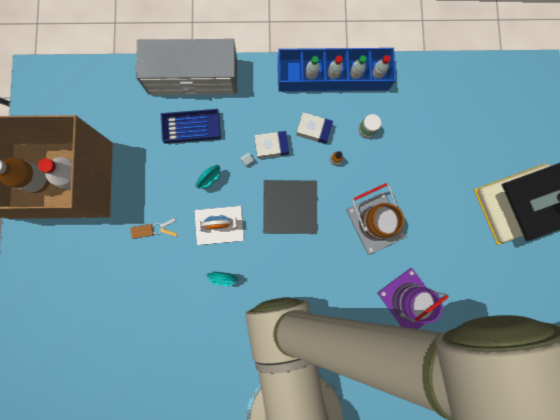

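Lid candidates are the white lid in the white stand, top (218,225) / scene (335,230), and the turquoise look-alikes at top (208,177) and (223,279). Jar candidates are the amber one at top (380,220) / scene (165,235) and the purple one at top (415,300). I choose the white lid and the amber jar. Next I check both in a crop and measure.

Run:
```python
from h import *
import pickle
A,B=pickle.load(open("ab.pkl","rb"))
def c(d,a,b,w,h):
    return cv2.resize(d["img"][b:b+h,a:a+w,::-1],(400,300),interpolation=cv2.INTER_CUBIC)
cv2.imwrite("pics/crop1.png",np.vstack([np.hstack([c(A,295,195,80,60),c(A,125,190,96,72)]),np.hstack([c(B,180,195,80,60),c(B,335,175,96,72)])]))
WA,WB=cloud(A),cloud(B)
def rep(n,W,m):
    P=W[m&np.isfinite(W[...,2])]
    if len(P)<5: print(n,len(P));return
    xy=P[:,:2].astype(np.float32)
    print(n,len(P),"med",P.mean(0).round(4),"rect",cv2.minAreaRect(xy*1000),"z",np.percentile(P[:,2],[2,50,98]).round(4))
for n,d,W in(("A",A,WA),("B",B,WB)):
    h=cv2.cvtColor(d["img"],cv2.COLOR_RGB2HSV);H,S,V=[h[...,i].astype(int) for i in range(3)]
    v,u=np.mgrid[:420,:560]
    def box(a,b,c,e): return (u>=a)&(u<c)&(v>=b)&(v<e)
    st=box(295,200,375,262) if n=="A" else box(185,195,255,255)
    jr=box(125,195,215,275) if n=="A" else box(340,175,412,260)
    mt=box(220,230,300,285) if n=="A" else box(255,170,325,240)
    red=((H<6)|(H>174))&(S>150)&(V>110)
    rep(n+" mat",W,mt&(S<80)&(V<110))
    rep(n+" bar",W,jr&red&(W[...,2]>.05))
    rep(n+" jartop",W,jr&(W[...,2]>.095)&~red)
    rep(n+" plate",W,jr&(S<60)&(W[...,2]>.004)&(W[...,2]<.016))
    rep(n+" standwhite base",W,st&(S<70)&(V>140)&(W[...,2]<.012)&(W[...,2]>.002))
    rep(n+" standposts",W,st&(S<70)&(V>120)&(W[...,2]>.047)&(W[...,2]<.054))
    rep(n+" lidtop",W,st&(W[...,2]>.06)&(S<70))
    rep(n+" ridge",W,st&(W[...,2]>.03)&(H>95)&(H<130)&(S>80))
    rep(n+" orange",W,st&(W[...,2]>.03)&(H>4)&(H<22)&(S>110))
```

```text
A mat 2105 med [0.5277 0.0058 0.0053] rect ((524.2266235351562, 6.5735015869140625), (136.2420196533203, 141.0056610107422), 87.63433837890625) z [0.0023 0.0054 0.0086]
A bar 113 med [ 0.5493 -0.1871  0.0811] rect ((533.9837036132812, -210.57875061035156), (115.7550048828125, 66.58116149902344), 63.196285247802734) z [0.0757 0.0811 0.0847]
A jartop 462 med [ 0.4814 -0.213   0.1046] rect ((478.1924743652344, -214.07321166992188), (76.68775939941406, 77.3119888305664), 49.7230339050293) z [0.0954 0.1051 0.1128]
A plate 701 med [ 0.5079 -0.2098  0.0112] rect ((416.20245361328125, -228.3922882080078), (258.15899658203125, 131.72918701171875), 23.85931396484375) z [0.0058 0.0112 0.0156]
A standwhite base 619 med [0.4954 0.1868 0.0069] rect ((457.19329833984375, 198.33763122558594), (135.69091796875, 184.55166625976562), 36.72564697265625) z [0.0025 0.0072 0.0104]
A standposts 80 med [0.48   0.1862 0.0518] rect ((478.22943115234375, 190.89646911621094), (25.787425994873047, 93.18218994140625), 4.271411895751953) z [0.0475 0.0525 0.0539]
A lidtop 221 med [0.4816 0.1899 0.0724] rect ((531.38
[... 1139 characters left out ...]
z [0.0027 0.0058 0.0098]
B standposts 79 med [0.4787 0.1893 0.0512] rect ((479.3617858886719, 189.2371826171875), (31.44569206237793, 93.3533706665039), 5.273699760437012) z [0.0477 0.0515 0.0538]
B lidtop 101 med [0.4755 0.1854 0.0766] rect ((475.5893249511719, 187.60833740234375), (7.928836822509766, 67.7776870727539), 4.286996364593506) z [0.063  0.0784 0.085 ]
B ridge 81 med [0.4886 0.1874 0.0513] rect ((489.795166015625, 188.05410766601562), (11.086068153381348, 56.81351852416992), 2.4280145168304443) z [0.0474 0.0514 0.0544]
B orange 87 med [0.4678 0.1859 0.0626] rect ((468.2578125, 187.3558807373047), (6.337924003601074, 55.71259689331055), 4.4716362953186035) z [0.0378 0.0654 0.0755]
```

View pics/crop1.png

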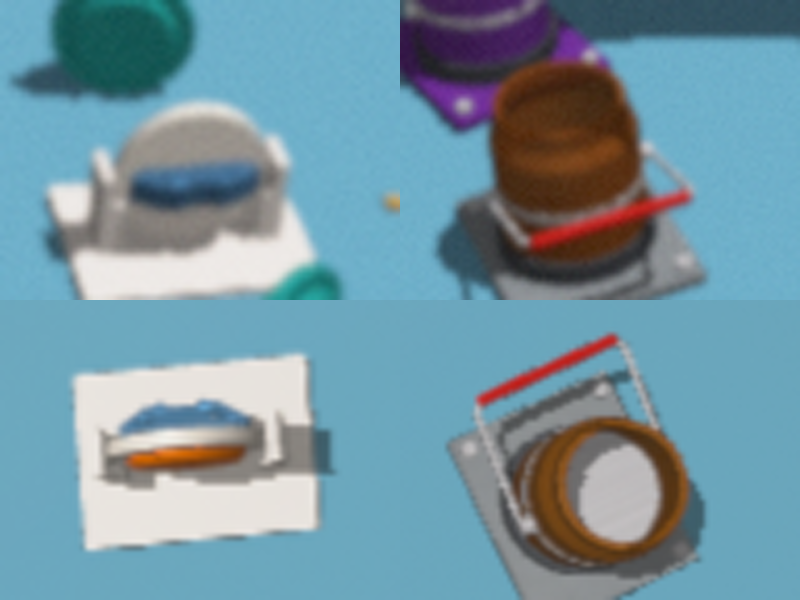

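The crop confirms the choice: the white lid's blue ridge faces world +x and its orange plug faces the robot. The amber jar has its red bar leaning to +x. Next I write a planner helper and move above the stand.

```bash
cat >> h.py <<'E'
from scipy.spatial.transform import Rotation as Ro
import json
def Rdown(yaw_y,tilt=0.):
    """tool y horizontal at yaw_y (deg), tool z down; tilt: z leans toward +tool-y heading (finger heading), deg"""
    a=np.radians(yaw_y); y=np.array([np.cos(a),np.sin(a),0]); z=np.array([0,0,-1.])
    t=np.radians(tilt); z2=np.cos(t)*z+np.sin(t)*y; y2=np.cos(t)*y-np.sin(t)*z
    return np.stack([np.cross(y2,z2),y2,z2],1)
def plan(poses,start=None):
    """print move numbers, chained from the measured pose"""
    o=env.observe(); R,p=(o["tool_rot"],o["position"]) if start is None else start
    for R1,p1 in poses:
        s=np.round(R.T@(np.array(p1)-p)/.3,3); w=np.round(Ro.from_matrix(R.T@R1).as_rotvec(degrees=True)/45,3)
        n=max(np.linalg.norm(s)*300/41.7,np.linalg.norm(w)*45/7.16)
        print([s.tolist(),w.tolist()],"rows %.1f"%n,"" if max(abs(s).max(),abs(w).max())<=1 else "TOO BIG")
        p=p+R@s*.3; R=R@Ro.from_rotvec(w*45,degrees=True).as_matrix()
    return R,p
E
python3 - <<'E'
from h import *
plan([(Rdown(-44),[.30,-.29,.25]),(Rdown(-20),[.38,-.05,.25]),(Rdown(4.3),[.4755,.1876,.25])])
E
```

```text
[[0.571, -0.565, -0.063], [-0.002, -0.001, -0.54]] rows 5.8 
[[0.761, -0.363, -0.001], [0.0, 0.0, -0.533]] rows 6.1 
[[0.853, 0.028, 0.0], [0.0, 0.001, -0.54]] rows 6.1
```

>>> step_arm(
  targets=[
    [[0.571,-0.565,-0.063],[-0.002,-0.001,-0.54]],
    [[0.571,-0.565,-0.063],[-0.002,-0.001,-0.54]],
    [[0.571,-0.565,-0.063],[-0.002,-0.001,-0.54]],
    [[0.571,-0.565,-0.063],[-0.002,-0.001,-0.54]],
    [[0.571,-0.565,-0.063],[-0.002,-0.001,-0.54]],
    [[0.571,-0.565,-0.063],[-0.002,-0.001,-0.54]],
    [[0.571,-0.565,-0.063],[-0.002,-0.001,-0.54]],
  ],
)

```text
time_s: 0.68
position: [0.3011, -0.2855, 0.2508]
tool_rot: [[0.691, 0.722, 0.001], [0.722, -0.691, -0.001], [0.0, 0.001, -1.0]]
ft_force: [1.2, -0.1, 0.6]
grip_width: 0.0855
gripper_force: 0.0
```

>>> step_arm(
  targets=[
    [[0.761,-0.363,0],[0,0,-0.533]],
    [[0.761,-0.363,0],[0,0,-0.533]],
    [[0.761,-0.363,0],[0,0,-0.533]],
    [[0.761,-0.363,0],[0,0,-0.533]],
    [[0.761,-0.363,0],[0,0,-0.533]],
    [[0.761,-0.363,0],[0,0,-0.533]],
    [[0.761,-0.363,0],[0,0,-0.533]],
  ],
)

```text
time_s: 1.27
position: [0.3807, -0.0449, 0.2498]
tool_rot: [[0.335, 0.942, 0.0], [0.942, -0.335, -0.0], [0.0, 0.0, -1.0]]
ft_force: [-1.2, 0.3, 0.2]
grip_width: 0.0852
gripper_force: 0.0
```

>>> step_arm(
  targets=[
    [[0.853,0.028,0],[0,0.001,-0.54]],
    [[0.853,0.028,0],[0,0.001,-0.54]],
    [[0.853,0.028,0],[0,0.001,-0.54]],
    [[0.853,0.028,0],[0,0.001,-0.54]],
    [[0.853,0.028,0],[0,0.001,-0.54]],
    [[0.853,0.028,0],[0,0.001,-0.54]],
    [[0.853,0.028,0],[0,0.001,-0.54]],
    [[0.853,0.028,0],[0,0.001,-0.54]],
    [[0.853,0.028,0],[0,0.001,-0.54]],
  ],
)

```text
time_s: 2.02
position: [0.4755, 0.1867, 0.2489]
tool_rot: [[-0.075, 0.997, -0.001], [0.997, 0.075, -0.002], [-0.001, -0.001, -1.0]]
ft_force: [0.2, 0.3, 0.1]
grip_width: 0.0853
gripper_force: 0.0
```

Tracks well. Now the wrist camera measures the lid's rim.

Run:
```python
from h import *
d=get_image("wrist");save(d,"w1")
W=cloud(d);h=cv2.cvtColor(d["img"],cv2.COLOR_RGB2HSV);H,S,V=[h[...,i].astype(int) for i in range(3)]
R,_=cv2.Rodrigues(np.array(d["rvec"],float));print(-R.T@np.array(d["tvec"]).reshape(3),R[2])
near=(abs(W[...,0]-.4755)<.04)&(abs(W[...,1]-.187)<.06)
def rep(n,m):
    P=W[m]; 
    if len(P)<10: print(n,len(P));return
    print(n,len(P),P.mean(0).round(4),cv2.minAreaRect((P[:,:2]*1000).astype(np.float32)),np.percentile(P[:,2],[2,50,98]).round(4))
rep("lidtop",near&(W[...,2]>.06)&(W[...,2]<.1)&(S<70))
rep("lidvtop",near&(W[...,2]>.08)&(W[...,2]<.1)&(S<70))
rep("orange",near&(H>4)&(H<22)&(S>110)&(W[...,2]>.03))
rep("ridge",near&(H>95)&(H<130)&(S>80)&(W[...,2]>.03))
rep("base",near&(W[...,2]>.002)&(W[...,2]<.012)&(S<60)&(V>120))
```

```text
[0.46932618 0.26954645 0.39212389] [ 0.02425756 -0.32308238 -0.94605991]
lidtop 537 [0.4751 0.1936 0.0775] ((473.3371887207031, 189.19998168945312), (13.408082008361816, 69.84867858886719), 2.682429075241089) [0.0617 0.0798 0.0848]
lidvtop 260 [0.476  0.1894 0.0827] ((475.8616943359375, 188.09390258789062), (7.999759197235107, 36.450279235839844), 4.542142391204834) [0.0803 0.0828 0.0851]
orange 217 [0.4683 0.195  0.069 ] ((468.3070983886719, 191.84410095214844), (4.29171085357666, 50.114105224609375), 4.437993049621582) [0.052  0.0712 0.0753]
ridge 1610 [0.4791 0.1952 0.2382] ((475.716064453125, 196.32028198242188), (48.68146896362305, 63.27371597290039), 54.1226921081543) [0.0511 0.3245 0.3342]
base 4193 [0.4731 0.1948 0.0069] ((475.49212646484375, 187.00830078125), (119.95068359375, 79.9380111694336), 89.95003509521484) [0.0053 0.0069 0.0085]
```

View pics/w1.png

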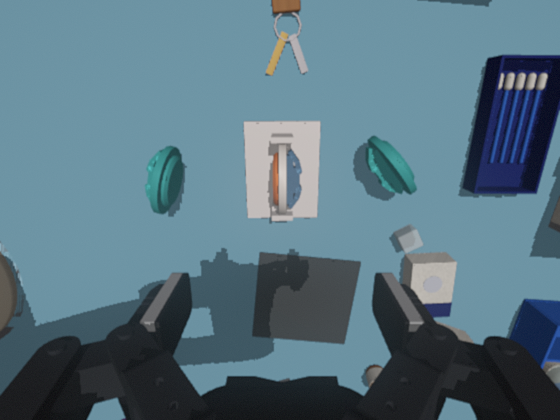

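The wrist view shows the lid's white rim at (283,178), with orange plug to the left and blue ridge to the right. The look-alikes at (165,180) and (392,165) are clear of the fingers. I go down and grasp.

Run:
```python
from h import *
plan([(Rdown(4.4),[.4758,.188,.11]),(Rdown(4.4),[.4758,.188,.0768])])
```

```text
[[0.007, 0.002, 0.464], [-0.001, 0.002, -0.004]] rows 3.3 
[[-0.0, -0.0, 0.111], [0.0, -0.0, 0.0]] rows 0.8
```

>>> step_arm(
  targets=[
    [[0.007,0.002,0.15],[-0.001,0.002,-0.004]],
    [[0.007,0.002,0.28],[-0.001,0.002,-0.004]],
    [[0.007,0.002,0.4],[-0.001,0.002,-0.004]],
    [[0.007,0.002,0.464],[-0.001,0.002,-0.004]],
    [[0.007,0.002,0.464],[-0.001,0.002,-0.004]],
    [[0.007,0.002,0.464],[-0.001,0.002,-0.004]],
  ],
  jaw=36,
  grip_force=70,
)

```text
time_s: 2.57
position: [0.4762, 0.188, 0.1106]
tool_rot: [[-0.076, 0.997, 0.0], [0.997, 0.076, 0.0], [0.0, 0.0, -1.0]]
ft_force: [-0.6, -0.3, 0.7]
grip_width: 0.0359
gripper_force: 0.0
```

>>> step_arm(
  targets=[
    [[0,0,0.04],[0,0,0]],
    [[0,0,0.08],[0,0,0]],
    [[0,0,0.111],[0,0,0]],
    [[0,0,0.111],[0,0,0]],
  ],
)

```text
time_s: 2.9
position: [0.4762, 0.1888, 0.0771]
tool_rot: [[-0.077, 0.997, 0.001], [0.997, 0.077, 0.001], [0.001, 0.001, -1.0]]
ft_force: [-0.1, -0.0, -0.6]
grip_width: 0.0362
gripper_force: 0.0
```

>>> step_arm(
  targets=[
    [[0,0,0],[0,0,0]],
    [[0,0,0],[0,0,0]],
    [[0,0,0],[0,0,0]],
    [[0,0,0],[0,0,0]],
    [[0,0,0],[0,0,0]],
  ],
  jaw=0,
)

```text
time_s: 3.32
position: [0.4769, 0.1894, 0.0781]
tool_rot: [[-0.078, 0.997, 0.004], [0.997, 0.078, 0.001], [0.001, 0.004, -1.0]]
ft_force: [0.5, -1.0, 6.5]
grip_width: 0.0052
gripper_force: 68.9
```

Run:
```python
from h import *
d=get_image("wrist");e=get_image("scene")
a=cv2.resize(d["img"][180:330,180:380,::-1],(800,600)[0:2] and (400,300),interpolation=cv2.INTER_CUBIC)
b=cv2.resize(e["img"][165:265,280:400,::-1],(400,300),interpolation=cv2.INTER_CUBIC)
cv2.imwrite("pics/w2.png",np.hstack([a,b]))
W=cloud(e);h=cv2.cvtColor(e["img"],cv2.COLOR_RGB2HSV)
o=env.observe();print(o["position"],o["ft_force"],o["grip_width"],o["wrist_torque"])
```

```text
[0.47690507 0.18945482 0.0781362 ] [0.61783469 0.17081734 6.34371235] 0.004653440946146147 [-0.02015323  0.03662694  0.00326695]
```

View pics/w2.png

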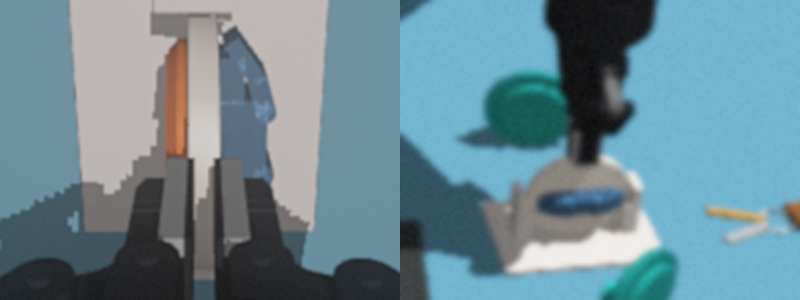

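The pads straddle the disc, one on each side. I lift gently and check the grip.

>>> step_arm(
  targets=[
    [[0,0,-0.01],[0,0,0]],
    [[0,0,-0.02],[0,0,0]],
    [[0,0,-0.03],[0,0,0]],
    [[0,0,-0.04],[0,0,0]],
    [[0,0,-0.05],[0,0,0]],
    [[0,0,-0.05],[0,0,0]],
  ],
)

```text
time_s: 3.92
position: [0.4763, 0.1894, 0.0926]
tool_rot: [[-0.078, 0.997, 0.002], [0.997, 0.078, 0.001], [0.001, 0.002, -1.0]]
ft_force: [-0.6, 0.0, -0.9]
grip_width: 0.0046
gripper_force: 68.6
```

Run:
```python
from h import *
d=get_image("wrist")
a=cv2.resize(d["img"][180:330,180:380,::-1],(400,300),interpolation=cv2.INTER_CUBIC)
W=cloud(d);h=cv2.cvtColor(d["img"],cv2.COLOR_RGB2HSV);H,S,V=[h[...,i].astype(int) for i in range(3)]
near=(abs(W[...,0]-.4755)<.04)&(abs(W[...,1]-.187)<.06)
P=W[near&(H>4)&(H<22)&(S>110)&(W[...,2]>.03)];print(len(P),P.mean(0),np.percentile(P[:,2],[2,50,98]))
for _ in range(2):
  o=env.observe();print(o["position"],o["ft_force"],o["grip_width"])
v,u=np.mgrid[:420,:560]
m=near&(S<70)&(V>100)&(W[...,2]>.07)&(W[...,2]<.13)&(v<300);P=W[m];print(len(P),np.percentile(P[:,2],[50,90,98]))
```

```text
523 [0.46766287 0.20682761 0.07850634] [0.06051963 0.08059238 0.08746799]
[0.47618857 0.18932996 0.09222092] [ 0.73200132  0.25161969 -1.2332172 ] 0.004448245497320312
[0.47618857 0.18932996 0.09222092] [ 0.73200132  0.25161969 -1.2332172 ] 0.004448245497320312
2296 [0.09708758 0.1224541  0.12839514]
```

The lid is held, but the width reading creeps because of the shallow tip grip. I lower it back and regrip slightly deeper with less force while it is still in the slots.

>>> step_arm(
  targets=[
    [[0,0,0.02],[0,0,0]],
    [[0,0,0.035],[0,0,0]],
    [[0,0,0.048],[0,0,0]],
    [[0,0,0.048],[0,0,0]],
  ],
)

```text
time_s: 4.3
position: [0.4771, 0.1895, 0.078]
tool_rot: [[-0.078, 0.997, 0.004], [0.997, 0.078, 0.001], [0.001, 0.004, -1.0]]
ft_force: [-0.8, 1.3, 8.6]
grip_width: 0.005
gripper_force: 69.9
```

>>> step_arm(
  targets=[
    [[0,0,0],[0,0,0]],
    [[0,0,0],[0,0,0]],
    [[0,0,0],[0,0,0]],
    [[0,0,0],[0,0,0]],
  ],
  jaw=22,
  grip_force=40,
)

```text
time_s: 4.63
position: [0.4759, 0.1893, 0.0772]
tool_rot: [[-0.078, 0.997, 0.0], [0.997, 0.078, 0.001], [0.001, 0.0, -1.0]]
ft_force: [-0.7, 0.0, -0.2]
grip_width: 0.0219
gripper_force: 0.0
```

Run:
```python
from h import *
d=get_image("wrist")
W=cloud(d);h=cv2.cvtColor(d["img"],cv2.COLOR_RGB2HSV);H,S,V=[h[...,i].astype(int) for i in range(3)]
near=(abs(W[...,0]-.4755)<.04)&(abs(W[...,1]-.187)<.06)
P=W[near&(H>4)&(H<22)&(S>110)&(W[...,2]>.03)];print(len(P),P.mean(0),np.percentile(P[:,2],[2,50,98]))
m=near&(S<70)&(V>100)&(W[...,2]>.08)&(W[...,2]<.09)&(abs(W[...,0]-.476)<.006);P=W[m];print(len(P),P.mean(0),np.percentile(P[:,2],[50,90,98]))
plan([(Rdown(4.4),[.4760,.188,.0752])])
```

```text
856 [0.4673201  0.1973082  0.06775365] [0.04877113 0.07064249 0.07504095]
940 [0.47488487 0.19033461 0.08275126] [0.08293163 0.08425116 0.08477834]
[[-0.004, -0.0, 0.007], [0.001, -0.001, 0.001]] rows 0.1
```

>>> step_arm(
  targets=[
    [[-0.003,-0.001,0.007],[0,0,0]],
    [[-0.003,-0.001,0.007],[0,0,0]],
  ],
)

```text
time_s: 4.85
position: [0.4756, 0.1883, 0.075]
tool_rot: [[-0.078, 0.997, 0.0], [0.997, 0.078, 0.001], [0.001, 0.0, -1.0]]
ft_force: [0.3, 0.3, 0.0]
grip_width: 0.0223
gripper_force: 0.0
```

>>> step_arm(
  targets=[
    [[0,0,0],[0,0,0]],
    [[0,0,0],[0,0,0]],
    [[0,0,0],[0,0,0]],
    [[0,0,0],[0,0,0]],
    [[0,0,0],[0,0,0]],
  ],
  jaw=0,
)

```text
time_s: 5.27
position: [0.4759, 0.1884, 0.0755]
tool_rot: [[-0.078, 0.997, 0.001], [0.997, 0.078, 0.001], [0.001, 0.001, -1.0]]
ft_force: [-0.6, -0.2, -0.9]
grip_width: 0.0064
gripper_force: 40.7
```

>>> step_arm(
  targets=[
    [[0,0,-0.015],[0,0,0]],
    [[0,0,-0.03],[0,0,0]],
    [[0,0,-0.045],[0,0,0]],
    [[0,0,-0.06],[0,0,0]],
    [[0,0,-0.06],[0,0,0]],
  ],
)

```text
time_s: 5.68
position: [0.4763, 0.1885, 0.0945]
tool_rot: [[-0.078, 0.997, 0.003], [0.997, 0.078, 0.001], [0.001, 0.003, -1.0]]
ft_force: [-0.2, 0.1, -0.2]
grip_width: 0.0064
gripper_force: 40.6
```

Run:
```python
from h import *
d=get_image("wrist")
W=cloud(d);h=cv2.cvtColor(d["img"],cv2.COLOR_RGB2HSV);H,S,V=[h[...,i].astype(int) for i in range(3)]
near=(abs(W[...,0]-.4755)<.04)&(abs(W[...,1]-.187)<.06)
P=W[near&(H>4)&(H<22)&(S>110)&(W[...,2]>.03)];print(len(P),P.mean(0),np.percentile(P[:,2],[2,50,98]))
o=env.observe();print(o["position"],o["ft_force"],o["grip_width"])
```

```text
532 [0.46769232 0.20706295 0.08327993] [0.065815   0.08515185 0.0923755 ]
[0.4760872  0.18844528 0.09404494] [-0.70254473 -0.13471919 -0.89220162] 0.006106122332911364
```

The grip is now stable at 6.1–6.4 mm. I lift clear, move over the mat and start tilting at height to check the joints.

Run:
```python
from h import *
r=plan([(Rdown(4.4),[.476,.1884,.17]),(Rdown(4.4),[.49,.06,.22]),(Rdown(4.4,30),[.485,.003,.2]),(Rdown(4.4,52),[.485,.003,.13])])
print(env.observe()["q"])
```

```text
[[0.0, 0.0, -0.253], [0.003, -0.001, 0.002]] rows 1.8 
[[-0.43, 0.014, -0.167], [-0.0, 0.0, -0.0]] rows 3.3 
[[-0.188, -0.031, 0.067], [-0.667, 0.0, -0.0]] rows 4.2 
[[-0.0, -0.117, 0.202], [-0.489, 0.0, -0.0]] rows 3.1 
[8.31254223e+00 2.65208214e+01 9.22523191e+01 3.46280927e-02
 6.10949606e+01 3.82403642e+00]
```

>>> step_arm(
  targets=[
    [[0,0,-0.05],[0,0,0]],
    [[0,0,-0.12],[0,0,0]],
    [[0,0,-0.19],[0,0,0]],
    [[0,0,-0.253],[0,0,0]],
    [[0,0,-0.253],[0,0,0]],
  ],
)

```text
time_s: 6.15
position: [0.4771, 0.1886, 0.1726]
tool_rot: [[-0.078, 0.997, 0.007], [0.997, 0.078, 0.002], [0.001, 0.007, -1.0]]
ft_force: [0.3, 0.1, -1.4]
grip_width: 0.0063
gripper_force: 40.6
```

>>> step_arm(
  targets=[
    [[-0.06,0.002,-0.04],[0,0,0]],
    [[-0.15,0.005,-0.08],[0,0,0]],
    [[-0.25,0.01,-0.12],[0,0,0]],
    [[-0.34,0.012,-0.15],[0,0,0]],
    [[-0.4,0.014,-0.167],[0,0,0]],
    [[-0.43,0.014,-0.167],[0,0,0]],
  ],
)

```text
time_s: 6.65
position: [0.4904, 0.0581, 0.2195]
tool_rot: [[-0.076, 0.997, 0.002], [0.997, 0.076, 0.0], [0.0, 0.002, -1.0]]
ft_force: [-0.7, -0.8, -1.0]
grip_width: 0.0065
gripper_force: 40.6
```

>>> step_arm(
  targets=[
    [[-0.04,-0.006,0.01],[-0.11,0,0]],
    [[-0.08,-0.012,0.025],[-0.22,0,0]],
    [[-0.12,-0.02,0.04],[-0.34,0,0]],
    [[-0.15,-0.025,0.055],[-0.45,0,0]],
    [[-0.175,-0.03,0.067],[-0.56,0,0]],
    [[-0.188,-0.031,0.067],[-0.667,0,0]],
    [[-0.188,-0.031,0.067],[-0.667,0,0]],
  ],
)

```text
time_s: 7.23
position: [0.4824, 0.0034, 0.1969]
tool_rot: [[-0.076, 0.864, 0.498], [0.997, 0.065, 0.04], [0.003, 0.499, -0.866]]
ft_force: [-1.4, 0.3, -0.5]
grip_width: 0.0066
gripper_force: 40.6
```

Run:
```python
from h import *
o=env.observe();print(o["q"],o["position"],o["ft_force"],o["grip_width"],o["tool_rot"][:,2],o["qvel"])
plan([(Rdown(4.4,52),[.485,.003,.13])])
```

```text
[-20.49821935   6.59026725 108.83504394  19.83074839  38.7170852
 -37.53803974] [0.4823952  0.00343136 0.19692325] [-1.37712214  0.25536996 -0.48522316] 0.006565942971196449 [ 0.49774118  0.0404511  -0.8663818 ] [ 2.18912537  1.30959848 -7.34448162 -8.91396799  9.33236211 10.72941196]
[[-0.003, -0.104, 0.198], [-0.49, -0.002, -0.003]] rows 3.1
```

Leaning forward runs joint 5 toward its lower limit. I'll lean along heading -66.5° instead, which is also the heading needed later at the jar.

Run:
```python
from h import *
a=np.radians(-66.5);h=np.array([np.cos(a),np.sin(a),0]);c=np.array([.521,.004,0])
t=c-.013*h
r=plan([(Rdown(-20,8),[.49,.01,.22]),(Rdown(-66.5,15),[.50,.02,.21]),(Rdown(-66.5,52),list(t[:2])+[.14])])
print(t)
```

```text
[[0.02, 0.062, -0.053], [0.48, -0.18, 0.514]] rows 4.6 
[[0.043, 0.015, 0.036], [-0.147, -0.206, 1.014]] rows 6.6 TOO BIG
[[0.042, -0.028, 0.234], [-0.823, -0.0, -0.0]] rows 5.2 
[0.51581626 0.01592178 0.        ]
```

>>> step_arm(
  targets=[
    [[0.003,0.01,-0.01],[0.08,-0.03,0.085]],
    [[0.007,0.02,-0.02],[0.16,-0.06,0.17]],
    [[0.01,0.03,-0.03],[0.24,-0.09,0.257]],
    [[0.014,0.042,-0.04],[0.32,-0.12,0.343]],
    [[0.018,0.054,-0.048],[0.41,-0.153,0.44]],
    [[0.02,0.062,-0.053],[0.48,-0.18,0.514]],
    [[0.02,0.062,-0.053],[0.48,-0.18,0.514]],
  ],
)

```text
time_s: 7.82
position: [0.4945, 0.01, 0.2225]
tool_rot: [[0.342, 0.93, 0.131], [0.94, -0.339, -0.051], [-0.003, 0.14, -0.99]]
ft_force: [-0.5, -0.3, -1.4]
grip_width: 0.0064
gripper_force: 40.6
```

>>> step_arm(
  targets=[
    [[0.005,0.002,0.004],[-0.018,-0.025,0.125]],
    [[0.011,0.004,0.009],[-0.036,-0.05,0.25]],
    [[0.016,0.006,0.014],[-0.054,-0.075,0.375]],
    [[0.021,0.008,0.018],[-0.073,-0.1,0.5]],
    [[0.027,0.01,0.023],[-0.09,-0.125,0.625]],
    [[0.032,0.012,0.027],[-0.11,-0.15,0.75]],
    [[0.038,0.014,0.032],[-0.128,-0.18,0.88]],
    [[0.043,0.015,0.036],[-0.146,-0.205,1.0]],
    [[0.043,0.015,0.036],[-0.146,-0.205,1.0]],
  ],
)

```text
time_s: 8.57
position: [0.5025, 0.0205, 0.2114]
tool_rot: [[0.912, 0.395, 0.106], [0.409, -0.881, -0.239], [-0.001, 0.261, -0.965]]
ft_force: [-0.6, 0.2, -1.4]
grip_width: 0.0066
gripper_force: 40.6
```

>>> step_arm(
  targets=[
    [[0.005,-0.004,0.03],[-0.11,0,0]],
    [[0.01,-0.008,0.06],[-0.23,0,0]],
    [[0.017,-0.012,0.1],[-0.35,0,0]],
    [[0.023,-0.016,0.13],[-0.47,0,0]],
    [[0.03,-0.02,0.17],[-0.59,0,0]],
    [[0.036,-0.024,0.2],[-0.71,0,0]],
    [[0.042,-0.028,0.234],[-0.823,0,0]],
    [[0.042,-0.028,0.234],[-0.823,0,0]],
    [[0.042,-0.028,0.234],[-0.823,0,0]],
  ],
)

```text
time_s: 9.32
position: [0.5179, 0.0161, 0.1412]
tool_rot: [[0.911, 0.258, 0.322], [0.413, -0.56, -0.719], [-0.005, 0.787, -0.616]]
ft_force: [0.4, 0.6, -0.4]
grip_width: 0.0061
gripper_force: 40.7
```

Run:
```python
from h import *
d=get_image("scene")
o=env.observe();print(o["q"],o["position"],o["ft_force"],o["grip_width"],o["tool_rot"])
cv2.imwrite("pics/s2.png",cv2.resize(d["img"][100:300,150:420,::-1],(800,593)))
plan([(Rdown(-66.5,52),[.5158,.0159,.0535])])
```

```text
[ 10.5752195   28.57225596 100.40927459 -64.69094975  57.87446387
 116.72188909] [0.51848517 0.01578252 0.14243511] [ 0.4276244   0.86011601 -0.54866759] 0.006573798388681746 [[ 0.91144244  0.25486736  0.3229788 ]
 [ 0.41142267 -0.56076001 -0.71852599]
 [-0.00201523  0.78777588 -0.61595868]]
[[-0.007, -0.236, 0.179], [-0.0, -0.012, 0.013]] rows 2.1
```

View pics/s2.png

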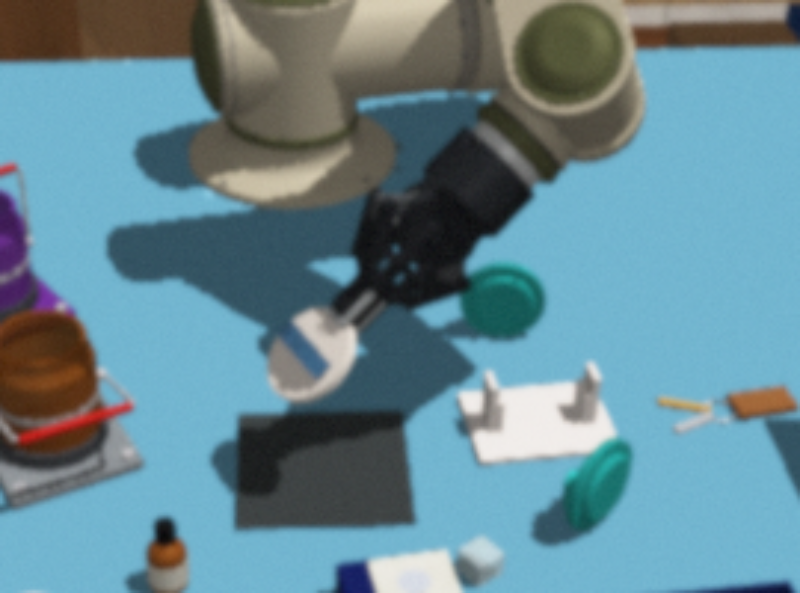

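The view shows the lid pinched at its rim, at (315,350) in the crop, with the ridge up and leaning to its plug side above the mat. The stand's posts are clear below. I lower to contact.

>>> step_arm(
  targets=[
    [[-0.001,-0.03,0.02],[0,0,0]],
    [[-0.002,-0.08,0.06],[0,-0.003,0.003]],
    [[-0.004,-0.13,0.1],[0,-0.006,0.006]],
    [[-0.005,-0.18,0.135],[0,-0.01,0.01]],
    [[-0.007,-0.215,0.162],[0,-0.012,0.013]],
    [[-0.007,-0.23,0.174],[0,-0.012,0.013]],
    [[-0.007,-0.23,0.174],[0,-0.012,0.013]],
    [[-0.007,-0.23,0.174],[0,-0.012,0.013]],
  ],
)

```text
time_s: 10.03
position: [0.5166, 0.0155, 0.0569]
tool_rot: [[0.918, 0.241, 0.315], [0.397, -0.564, -0.724], [0.003, 0.789, -0.614]]
ft_force: [0.8, 0.4, -1.0]
grip_width: 0.0065
gripper_force: 40.7
```

Run:
```python
from h import *
o=env.observe();print(o["position"],o["ft_force"],o["grip_width"],o["wrist_torque"])
d=get_image("top");W=cloud(d);h=cv2.cvtColor(d["img"],cv2.COLOR_RGB2HSV);H,S,V=[h[...,i].astype(int) for i in range(3)]
near=(abs(W[...,0]-.52)<.09)&(abs(W[...,1]-.004)<.09)
m=near&(S<60)&(V>130);P=W[m];print(len(P),P.mean(0),P.min(0),P.max(0)); Q=P[P[:,2]<.02];print(len(Q),Q.mean(0) if len(Q) else 0)
m=near&(W[...,2]>.005)&(W[...,2]<.11)
```

```text
[0.51658292 0.01549758 0.0569071 ] [ 0.80113265  0.41998457 -1.02918011] 0.006492893625139832 [0.49524988 0.20637947 0.01734667]
296 [0.52670151 0.00182992 0.04989071] [ 0.49055421 -0.04102413  0.00060829] [0.56924136 0.0682226  0.15861874]
28 [ 0.54341316 -0.02783224  0.01226754]
```

>>> step_arm(
  targets=[
    [[0,-0.005,0.004],[0,0,0]],
    [[0,-0.009,0.007],[0,0,0]],
    [[0,-0.009,0.007],[0,0,0]],
  ],
)

```text
time_s: 10.33
position: [0.5161, 0.0158, 0.0526]
tool_rot: [[0.918, 0.242, 0.315], [0.397, -0.564, -0.724], [0.002, 0.79, -0.614]]
ft_force: [-1.0, 0.3, -1.1]
grip_width: 0.0061
gripper_force: 40.7
```

>>> step_arm(
  targets=[
    [[0,-0.003,0.002],[0,0,0]],
    [[0,-0.006,0.004],[0,0,0]],
    [[0,-0.006,0.004],[0,0,0]],
  ],
)

```text
time_s: 10.58
position: [0.516, 0.016, 0.0501]
tool_rot: [[0.918, 0.242, 0.315], [0.398, -0.564, -0.724], [0.002, 0.79, -0.614]]
ft_force: [-0.4, 0.9, -0.0]
grip_width: 0.0064
gripper_force: 40.8
```

>>> step_arm(
  targets=[
    [[0,-0.003,0.002],[0,0,0]],
    [[0,-0.005,0.004],[0,0,0]],
    [[0,-0.005,0.004],[0,0,0]],
  ],
)

```text
time_s: 10.83
position: [0.5161, 0.0159, 0.0485]
tool_rot: [[0.918, 0.242, 0.315], [0.398, -0.563, -0.724], [0.002, 0.79, -0.613]]
ft_force: [-1.7, 1.3, 1.9]
grip_width: 0.0063
gripper_force: 41.0
```

Contact on the mat. I open slightly and slide the fingers back off the rim.

>>> step_arm(
  targets=[
    [[0,0,0],[0,0,0]],
    [[0,0,0],[0,0,0]],
    [[0,0,0],[0,0,0]],
    [[0,0,0],[0,0,0]],
  ],
  jaw=24,
)

```text
time_s: 11.17
position: [0.5159, 0.0159, 0.0481]
tool_rot: [[0.918, 0.242, 0.315], [0.397, -0.564, -0.724], [0.002, 0.789, -0.614]]
ft_force: [-0.8, 0.2, -0.7]
grip_width: 0.0242
gripper_force: 0.2
```

>>> step_arm(
  targets=[
    [[0,0,-0.07],[0,0,0]],
    [[0,0,-0.17],[0,0,0]],
    [[0,0,-0.28],[0,0,0]],
    [[0,0,-0.4],[0,0,0]],
    [[0,0,-0.4],[0,0,0]],
  ],
)

```text
time_s: 11.58
position: [0.478, 0.1064, 0.1252]
tool_rot: [[0.916, 0.24, 0.321], [0.401, -0.565, -0.721], [0.008, 0.789, -0.614]]
ft_force: [0.6, 0.8, 0.5]
grip_width: 0.0238
gripper_force: 0.0
```

```bash
cat >> h.py <<'E'
def lidmeas(cam,c=(.52,.004),z=(.015,.06)):
    d=get_image(cam);W=cloud(d);h=cv2.cvtColor(d["img"],cv2.COLOR_RGB2HSV);H,S,V=[h[...,i].astype(int) for i in range(3)]
    near=(abs(W[...,0]-c[0])<.075)&(abs(W[...,1]-c[1])<.075)&(W[...,2]>z[0])&(W[...,2]<z[1])
    for n,m in(("white",near&(S<60)&(V>110)),("blue",near&(H>95)&(H<130)&(S>80))):
        P=W[m]
        if len(P)>10: print(cam,n,len(P),P.mean(0).round(4),cv2.minAreaRect((P[:,:2]*1000).astype(np.float32)),np.percentile(P[:,2],[2,50,98]).round(4))
    P=W[near&(((S<60)&(V>110))|((H>95)&(H<130)&(S>80)))]
    print(" all",cv2.minEnclosingCircle((P[:,:2]*1000).astype(np.float32)))
    return d
E
python3 - <<'E'
from h import *
d=lidmeas("top");e=lidmeas("scene",z=(.008,.06))
cv2.imwrite("pics/t3.png",np.hstack([cv2.resize(d["img"][150:270,200:360,::-1],(400,300)),cv2.resize(e["img"][180:300,200:360,::-1],(400,300))]))
print(env.observe()["position"])
E
```

```text
top white 554 [0.5212 0.0035 0.0187] ((521.3693237304688, 3.055816650390625), (74.55089569091797, 75.47023010253906), 88.31883239746094) [0.0152 0.0181 0.03  ]
top blue 108 [0.5216 0.0013 0.0323] ((522.2857666015625, 1.642873764038086), (60.40156173706055, 11.589274406433105), 26.339488983154297) [0.0266 0.0327 0.0367]
 all ((522.1484985351562, 1.9396766424179077), 39.035579681396484)
scene white 467 [0.532  0.0044 0.0191] ((518.467041015625, 2.561199188232422), (90.71512603759766, 76.62428283691406), 16.8692569732666) [0.0114 0.019  0.0343]
scene blue 124 [0.5298 0.0041 0.0315] ((535.7777709960938, 2.4899368286132812), (173.54470825195312, 55.37523651123047), 46.41878128051758) [0.015  0.0331 0.0384]
 all ((521.7802734375, 15.810836791992188), 87.17469024658203)
[0.47823502 0.10359283 0.12244714]
```

View pics/t3.png

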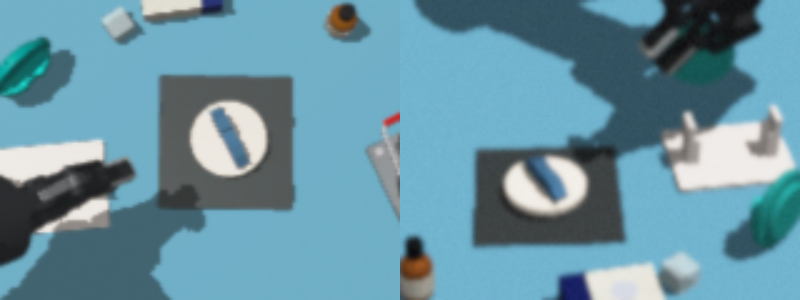

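The lid lies flat on the mat, ridge up, centred at about (228,140) in the left crop. I straighten the tool above it and measure with the wrist camera.

Run:
```python
from h import *
plan([(Rdown(-66,26),[.49,.06,.16]),(Rdown(-65,0),[.5215,.003,.18])])
```

```text
[[-0.022, 0.19, 0.041], [0.581, 0.003, -0.011]] rows 3.7 
[[0.019, 0.224, 0.035], [0.578, 0.005, -0.022]] rows 3.6
```

>>> step_arm(
  targets=[
    [[-0.01,0.08,0.02],[0.2,0,0]],
    [[-0.022,0.15,0.041],[0.4,0,-0.01]],
    [[-0.022,0.19,0.041],[0.581,0.003,-0.011]],
    [[-0.022,0.19,0.041],[0.581,0.003,-0.011]],
    [[-0.022,0.19,0.041],[0.581,0.003,-0.011]],
  ],
  jaw=60,
)

```text
time_s: 12.1
position: [0.4913, 0.0562, 0.1607]
tool_rot: [[0.917, 0.359, 0.177], [0.4, -0.825, -0.399], [0.002, 0.436, -0.9]]
ft_force: [0.4, -0.6, -0.8]
grip_width: 0.0597
gripper_force: 0.0
```

>>> step_arm(
  targets=[
    [[0.01,0.08,0.01],[0.2,0,0]],
    [[0.014,0.15,0.024],[0.4,0.002,-0.01]],
    [[0.019,0.224,0.035],[0.578,0.005,-0.022]],
    [[0.019,0.224,0.035],[0.578,0.005,-0.022]],
    [[0.019,0.224,0.035],[0.578,0.005,-0.022]],
    [[0.019,0.224,0.035],[0.578,0.005,-0.022]],
    [[0.019,0.224,0.035],[0.578,0.005,-0.022]],
  ],
)

```text
time_s: 12.68
position: [0.5202, 0.0025, 0.1779]
tool_rot: [[0.907, 0.42, -0.005], [0.42, -0.907, -0.003], [-0.006, 0.001, -1.0]]
ft_force: [-1.2, 1.2, 0.7]
grip_width: 0.06
gripper_force: 0.0
```

Run:
```python
from h import *
d=lidmeas("wrist",c=(.5215,.003),z=(.01,.06));d=lidmeas("wrist",c=(.5215,.003),z=(.01,.024))
o=env.observe();print(o["position"],o["tool_rot"],o["q"],o["ft_force"])
```

```text
wrist white 3899 [0.5247 0.0026 0.019 ] ((522.8748168945312, 1.6417922973632812), (77.14054107666016, 77.1661148071289), 39.6087760925293) [0.0171 0.0188 0.0259]
wrist blue 707 [0.5284 0.0041 0.033 ] ((523.4229125976562, 1.9292926788330078), (62.52145004272461, 11.38951587677002), 25.30378532409668) [0.0258 0.0339 0.0368]
 all ((522.5590209960938, 1.3956577777862549), 39.22042465209961)
wrist white 3745 [0.5249 0.0026 0.0187] ((522.8287963867188, 1.6015968322753906), (77.14728546142578, 76.98011779785156), 5.957152366638184) [0.0172 0.0188 0.0202]
 all ((522.7577514648438, 1.5976006984710693), 38.94879913330078)
[0.52043463 0.0031951  0.17856594] [[ 9.06582506e-01  4.22015219e-01 -3.36375051e-03]
 [ 4.22009144e-01 -9.06588444e-01 -2.38213847e-03]
 [-4.05483603e-03  7.40071588e-04 -9.99991505e-01]] [-12.60732987  21.59308677  83.98848548  -0.18180983  74.5767938
  52.47946055] [0.41823406 0.16437123 0.1387691 ]
```

Run:
```python
from h import *
plan([(Rdown(-64.7),[.5227,.0016,.06]),(Rdown(-64.7),[.5227,.0016,.0215])])
```

```text
[[0.006, 0.008, 0.395], [0.001, 0.005, -0.008]] rows 2.8 
[[0.0, -0.0, 0.129], [-0.0, 0.0, 0.0]] rows 0.9
```

>>> step_arm(
  targets=[
    [[0.006,0.008,0.13],[0.001,0.005,-0.008]],
    [[0.006,0.008,0.26],[0.001,0.005,-0.008]],
    [[0.006,0.008,0.35],[0.001,0.005,-0.008]],
    [[0.006,0.008,0.395],[0.001,0.005,-0.008]],
    [[0.006,0.008,0.395],[0.001,0.005,-0.008]],
  ],
  jaw=40,
)

```text
time_s: 13.2
position: [0.5217, 0.002, 0.0579]
tool_rot: [[0.904, 0.428, -0.005], [0.428, -0.904, 0.002], [-0.003, -0.004, -1.0]]
ft_force: [-0.0, 0.8, 0.2]
grip_width: 0.0402
gripper_force: 0.0
```

>>> step_arm(
  targets=[
    [[0,0,0.04],[0,0,0]],
    [[0,0,0.08],[0,0,0]],
    [[0,0,0.11],[0,0,0]],
    [[0,0,0.129],[0,0,0]],
    [[0,0,0.129],[0,0,0]],
  ],
)

```text
time_s: 13.62
position: [0.5236, 0.001, 0.0218]
tool_rot: [[0.904, 0.427, 0.001], [0.427, -0.904, 0.002], [0.002, -0.001, -1.0]]
ft_force: [0.2, 0.0, -0.4]
grip_width: 0.0399
gripper_force: 0.0
```

>>> step_arm(
  targets=[
    [[0,0,0],[0,0,0]],
    [[0,0,0],[0,0,0]],
    [[0,0,0],[0,0,0]],
    [[0,0,0],[0,0,0]],
    [[0,0,0],[0,0,0]],
  ],
  jaw=0,
  grip_force=50,
)

```text
time_s: 14.03
position: [0.5244, 0.0005, 0.023]
tool_rot: [[0.904, 0.427, 0.003], [0.427, -0.904, 0.002], [0.004, 0.0, -1.0]]
ft_force: [-0.0, 0.8, 5.9]
grip_width: 0.0125
gripper_force: 50.6
```

>>> step_arm(
  targets=[
    [[0,0,-0.04],[0,0,0]],
    [[0,0,-0.1],[0,0,0]],
    [[0,0,-0.1],[0,0,0]],
  ],
)

```text
time_s: 14.28
position: [0.5251, 0.0003, 0.0546]
tool_rot: [[0.904, 0.427, 0.006], [0.427, -0.904, 0.001], [0.006, 0.002, -1.0]]
ft_force: [1.0, -0.1, -1.7]
grip_width: 0.0123
gripper_force: 49.7
```

The lid is held. I lift it and go to a viewing pose beside the amber jar.

Run:
```python
from h import *
plan([(Rdown(-64.7),[.5,-.02,.22]),(Rdown(-66),[.40,-.20,.27])])
```

```text
[[-0.101, 0.026, -0.552], [0.003, -0.008, -0.001]] rows 4.0 
[[-0.558, 0.4, -0.166], [-0.0, 0.0, 0.029]] rows 5.1
```

>>> step_arm(
  targets=[
    [[0,0,-0.1],[0,0,0]],
    [[0,0,-0.22],[0,0,0]],
    [[-0.03,0.01,-0.34],[0.003,-0.008,0]],
    [[-0.07,0.018,-0.45],[0.003,-0.008,0]],
    [[-0.09,0.026,-0.53],[0.003,-0.008,0]],
    [[-0.101,0.026,-0.552],[0.003,-0.008,0]],
  ],
)

```text
time_s: 14.78
position: [0.5002, -0.0205, 0.221]
tool_rot: [[0.905, 0.426, 0.001], [0.426, -0.905, -0.001], [0.001, 0.001, -1.0]]
ft_force: [0.4, -0.8, -0.4]
grip_width: 0.0124
gripper_force: 49.8
```

>>> step_arm(
  targets=[
    [[-0.06,0.04,-0.03],[0,0,0]],
    [[-0.15,0.11,-0.06],[0,0,0.01]],
    [[-0.25,0.18,-0.09],[0,0,0.015]],
    [[-0.35,0.25,-0.12],[0,0,0.02]],
    [[-0.45,0.32,-0.15],[0,0,0.029]],
    [[-0.52,0.37,-0.166],[0,0,0.029]],
    [[-0.558,0.4,-0.166],[0,0,0.029]],
    [[-0.558,0.4,-0.166],[0,0,0.029]],
    [[-0.558,0.4,-0.166],[0,0,0.029]],
  ],
)

```text
time_s: 15.53
position: [0.3992, -0.1998, 0.2665]
tool_rot: [[0.915, 0.404, -0.006], [0.404, -0.915, 0.003], [-0.005, -0.005, -1.0]]
ft_force: [-0.1, -0.0, -1.1]
grip_width: 0.0124
gripper_force: 49.7
```

Run:
```python
from h import *
d=get_image("wrist");save(d,"w4")
W=cloud(d);h=cv2.cvtColor(d["img"],cv2.COLOR_RGB2HSV);H,S,V=[h[...,i].astype(int) for i in range(3)]
o=env.observe();p=o["position"];R=o["tool_rot"];print(p,R,o["grip_width"])
T=(W-p)@R
def rep(n,m,A=W):
    P=A[m]
    if len(P)<10: print(n,len(P));return
    q=(P[:,:2]*1000).astype(np.float32)
    print(n,len(P),P.mean(0).round(4),cv2.minAreaRect(q),cv2.minEnclosingCircle(q),np.percentile(P[:,2],[2,50,98]).round(4))
nj=(np.hypot(W[...,0]-.473,W[...,1]+.215)<.05)
rep("rim",nj&(W[...,2]>.104)&(W[...,2]<.118))
red=((H<6)|(H>174))&(S>150)&(V>90)&(np.hypot(W[...,0]-.545,W[...,1]+.185)<.07)
rep("bar",red)
rep("plate",(np.hypot(W[...,0]-.473,W[...,1]+.215)<.11)&(S<70)&(W[...,2]>.007)&(W[...,2]<.014))
# lid in tool frame
lm=(np.hypot(T[...,0],T[...,1])<.05)&(abs(T[...,2]-.003)<.012)
rep("lidwhite(tool)",lm&(S<60)&(V>110)&(T[...,2]>-.004),T)
rep("blue(tool)",(np.hypot(T[...,0],T[...,1])<.05)&(abs(T[...,2])<.03)&(H>95)&(H<130)&(S>80),T)
# circle fit on rim outer
import numpy.linalg as L
P=W[nj&(W[...,2]>.1085)&(W[...,2]<.118)];print(len(P))
```

```text
[ 0.39950775 -0.19920765  0.26667358] [[ 0.91406043  0.40553177 -0.00612478]
 [ 0.40555359 -0.9140669   0.00282791]
 [-0.00445165 -0.00506881 -0.99997724]] 0.012314955666809319
rim 1461 [ 0.4765 -0.2175  0.1102] ((474.8003845214844, -216.7540283203125), (72.98986053466797, 73.02283477783203), 33.53459548950195) ((474.94525146484375, -216.89576721191406), 36.885498046875) [0.1054 0.1105 0.112 ]
bar 698 [ 0.545  -0.1862  0.082 ] ((545.1663818359375, -185.6710662841797), (6.310187339782715, 89.05924224853516), 23.85179328918457) ((544.791748046875, -185.83717346191406), 44.53799819946289) [0.08   0.0821 0.0838]
plate 3646 [ 0.4815 -0.2044  0.0108] ((474.527099609375, -217.2621307373047), (129.42355346679688, 110.21176147460938), 23.921157836914062) ((474.73919677734375, -216.9287567138672), 83.67989349365234) [0.009  0.0108 0.0127]
lidwhite(tool) 8257 [0.0127 0.0005 0.0046] ((6.813732147216797, 0.6506271362304688), (77.22736358642578, 61.37736129760742), 89.7604751586914) ((-1.1738274097442627, 0.4253375232219696), 38.9527587890625) [0.0033 0.0045 0.0085]
blue(tool) 2182 [ 0.0041  0.001  -0.0098] ((-1.908477783203125, 0.607426643371582), (66.32368469238281, 13.550037384033203), 0.1361360400915146) ((-2.0174646377563477, 0.7629415988922119), 33.6096076965332) [-0.0136 -0.0109 -0.0021]
1330
```

View pics/w4.png

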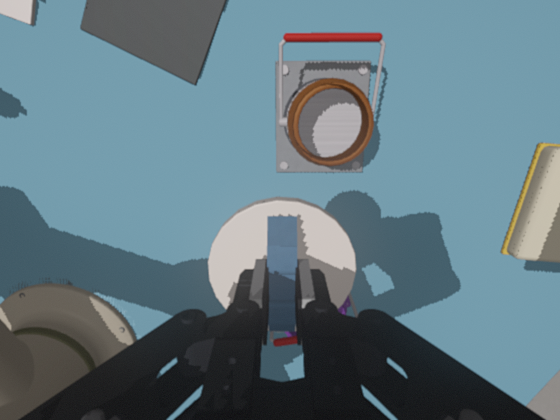

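The amber jar's rim is at (330,121) with the red bar at (333,37). The held lid is at (282,265), its ridge aligned with the tool. Next I move above the mouth.

Run:
```python
from h import *
plan([(Rdown(-66.1),[.476,-.2159,.17])])
```

```text
[[0.212, 0.156, 0.321], [-0.006, 0.006, 0.001]] rows 3.0
```

>>> step_arm(
  targets=[
    [[0.07,0.05,0.1],[0,0,0]],
    [[0.14,0.1,0.2],[-0.003,0.003,0]],
    [[0.19,0.14,0.28],[-0.006,0.006,0.001]],
    [[0.212,0.156,0.321],[-0.006,0.006,0.001]],
    [[0.212,0.156,0.321],[-0.006,0.006,0.001]],
    [[0.212,0.156,0.321],[-0.006,0.006,0.001]],
    [[0.212,0.156,0.321],[-0.006,0.006,0.001]],
  ],
)

```text
time_s: 16.17
position: [0.4762, -0.2159, 0.1718]
tool_rot: [[0.914, 0.406, 0.002], [0.406, -0.914, -0.002], [0.001, 0.002, -1.0]]
ft_force: [0.6, 0.7, -1.2]
grip_width: 0.0124
gripper_force: 49.7
```

Run:
```python
from h import *
o=env.observe();print(o["position"],o["ft_force"],o["tool_rot"])
plan([(Rdown(-66.1),[.476,-.2159,.137]),(Rdown(-66.1),[.476,-.2159,.125])])
```

```text
[ 0.4762354  -0.21591274  0.17182234] [ 0.55363744  0.71125462 -1.24236679] [[ 0.91383802  0.40607408  0.00197732]
 [ 0.40607726 -0.91383733 -0.00160871]
 [ 0.00115369  0.00227304 -0.99999675]]
[[-0.001, -0.001, 0.116], [0.003, -0.001, 0.001]] rows 0.8 
[[0.0, 0.0, 0.04], [-0.0, -0.0, 0.0]] rows 0.3
```

>>> step_arm(
  targets=[
    [[0,0,0.05],[0.003,0,0]],
    [[0,-0.001,0.1],[0.003,0,0]],
    [[-0.001,-0.001,0.116],[0.003,0,0]],
    [[-0.001,-0.001,0.116],[0.003,0,0]],
  ],
)

```text
time_s: 16.5
position: [0.4753, -0.2161, 0.1364]
tool_rot: [[0.914, 0.405, -0.0], [0.405, -0.914, 0.001], [0.0, -0.001, -1.0]]
ft_force: [-0.1, -0.1, -1.6]
grip_width: 0.0126
gripper_force: 49.7
```

>>> step_arm(
  targets=[
    [[0,0,0.013],[0,0,0]],
    [[0,0,0.026],[0,0,0]],
    [[0,0,0.038],[0,0,0]],
    [[0,0,0.038],[0,0,0]],
  ],
)

```text
time_s: 16.83
position: [0.4756, -0.2163, 0.1245]
tool_rot: [[0.914, 0.405, -0.0], [0.405, -0.914, 0.001], [0.0, -0.001, -1.0]]
ft_force: [0.2, -0.3, -1.6]
grip_width: 0.0124
gripper_force: 49.7
```

>>> step_arm(
  targets=[
    [[0,0,0.004],[0,0,0]],
    [[0,0,0.007],[0,0,0]],
    [[0,0,0.007],[0,0,0]],
  ],
)

```text
time_s: 17.08
position: [0.4759, -0.2165, 0.123]
tool_rot: [[0.914, 0.405, 0.001], [0.405, -0.914, 0.001], [0.001, -0.0, -1.0]]
ft_force: [-1.3, -0.2, 0.2]
grip_width: 0.0124
gripper_force: 49.9
```

>>> step_arm(
  targets=[
    [[0,0,0.003],[0,0,0]],
    [[0,0,0.005],[0,0,0]],
    [[0,0,0.005],[0,0,0]],
  ],
)

```text
time_s: 17.33
position: [0.476, -0.2166, 0.1229]
tool_rot: [[0.914, 0.405, 0.002], [0.405, -0.914, -0.0], [0.001, 0.001, -1.0]]
ft_force: [-4.5, 2.3, 14.4]
grip_width: 0.0125
gripper_force: 51.5
```

Seated at TCP z = 0.123, as expected. I open, retreat straight up and look.

>>> step_arm(
  targets=[
    [[0,0,-0.004],[0,0,0]],
    [[0,0,-0.004],[0,0,0]],
    [[0,0,-0.004],[0,0,0]],
    [[0,0,-0.004],[0,0,0]],
    [[0,0,-0.004],[0,0,0]],
  ],
  jaw=40,
)

```text
time_s: 17.75
position: [0.4758, -0.2164, 0.1222]
tool_rot: [[0.914, 0.405, 0.0], [0.405, -0.914, 0.001], [0.001, -0.001, -1.0]]
ft_force: [-0.3, 0.4, 0.1]
grip_width: 0.0399
gripper_force: 0.0
```

>>> step_arm(
  targets=[
    [[0,0,-0.1],[0,0,0]],
    [[0,0,-0.2],[0,0,0]],
    [[-0.1,0,-0.32],[0,0,0]],
    [[-0.2,0,-0.4],[0,0,0]],
    [[-0.25,0,-0.45],[0,0,0]],
    [[-0.25,0,-0.45],[0,0,0]],
    [[-0.25,0,-0.45],[0,0,0]],
  ],
)

```text
time_s: 18.33
position: [0.407, -0.2473, 0.2578]
tool_rot: [[0.915, 0.404, 0.002], [0.404, -0.915, 0.0], [0.001, 0.001, -1.0]]
ft_force: [0.7, -0.2, -0.5]
grip_width: 0.0402
gripper_force: 0.0
```

Run:
```python
from h import *
d=lidmeas("wrist",c=(.475,-.217),z=(.112,.15));save(d,"w5",(160,20,440,230),2)
d2=lidmeas("wrist",c=(.475,-.217),z=(.112,.123))
W=cloud(d);h=cv2.cvtColor(d["img"],cv2.COLOR_RGB2HSV);H,S,V=[h[...,i].astype(int) for i in range(3)]
P=W[((H<6)|(H>174))&(S>150)&(V>90)&(np.hypot(W[...,0]-.545,W[...,1]+.185)<.07)];print("bar",P.mean(0))
m=(abs(W[...,0]-.475)<.05)&(abs(W[...,1]+.217)<.05)&(W[...,2]>.112)&(W[...,2]<.123)&(S<60);P=W[m]
A=np.c_[P[:,:2]-[.475,-.217],np.ones(len(P))];print("plane",np.linalg.lstsq(A,P[:,2],rcond=None)[0])
o=env.observe();print(o["position"],o["q"],o["ft_force"])
```

```text
wrist white 5512 [ 0.4763 -0.2166  0.119 ] ((475.1960754394531, -217.10556030273438), (76.80022430419922, 77.0677719116211), 69.46464538574219) [0.1173 0.1188 0.1251]
wrist blue 1231 [ 0.4769 -0.2167  0.1331] ((475.34893798828125, -217.435791015625), (62.7574577331543, 12.227585792541504), 23.567115783691406) [0.1261 0.1339 0.1368]
 all ((475.2480773925781, -217.11309814453125), 38.945953369140625)
wrist white 5410 [ 0.4764 -0.2166  0.1188] ((474.89385986328125, -217.250732421875), (77.10633087158203, 76.72859954833984), 24.721834182739258) [0.1173 0.1188 0.1202]
 all ((475.0108337402344, -217.3485565185547), 38.86083221435547)
bar [ 0.54456527 -0.18604413  0.0819844 ]
plane [ 0.0004006  -0.00094625  0.11874891]
[ 0.40736742 -0.24652207  0.25630565] [-4.55063158e+01  1.33240009e+01  8.26477875e+01  7.07345189e-02
  8.41644717e+01  2.05797698e+01] [-0.09730236 -0.0956773  -1.08827798]
```

View pics/w5.png

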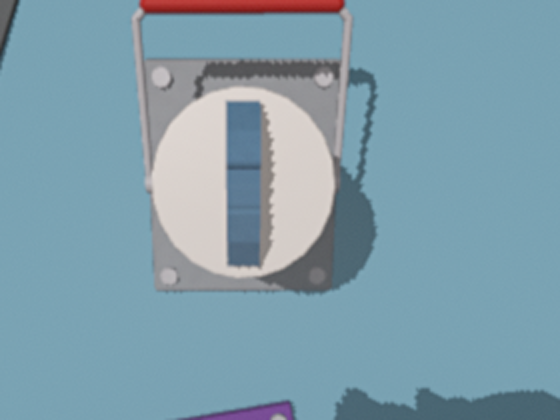

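The lid is seated flat, with its top at 118 mm and its ridge along the bail's swing. Now the bail: I cage the bar loosely between the fingers at jar y = -25 mm, clear of the ridge, approaching tilted from outside.

```bash
cat >> h.py <<'E'
JC=np.array([.4750,-.2172]);ja=np.radians(23.9);EX=np.array([np.cos(ja),np.sin(ja)]);EY=np.array([-EX[1],EX[0]])
def J(X,Y,Z): return list(JC+EX*X/1e3+EY*Y/1e3)+[Z/1e3]
def cage(th,tilt,back=10.,lead=0.,Y=-25.,r=80.):
    """TCP pose (R,p) with bail bar of angle th at tool z=-back, tool y=+lead (mm)"""
    R=Rdown(23.9,-tilt); b=np.array(J(r*np.sin(th),Y,55.5+r*np.cos(th)))
    return R,b-R@np.array([0,lead,-back])/1e3
E
python3 - <<'E'
from h import *
R,p=cage(1.29,45);print(p)
plan([(Rdown(-25),J(30,-25,250)),(Rdown(10,-10),J(110,-25,230)),(Rdown(23.9,-45),p-R[:,2]*.07),(R,p-R[:,2]*.02),(R,p)])
E
```

```text
[ 0.54893957 -0.21177919  0.0705986 ]
[[0.346, 0.085, 0.021], [-0.003, -0.002, -0.913]] rows 5.7 
[[0.2, 0.175, 0.066], [0.215, -0.068, -0.776]] rows 5.1 
[[0.008, 0.094, 0.356], [0.774, -0.145, -0.278]] rows 5.2 
[[-0.0, -0.0, 0.167], [-0.0, 0.0, -0.0]] rows 1.2 
[[-0.0, -0.0, 0.066], [-0.0, 0.0, -0.0]] rows 0.5
```

>>> step_arm(
  targets=[
    [[0.346,0.085,0.021],[0,0,-0.913]],
    [[0.346,0.085,0.021],[0,0,-0.913]],
    [[0.346,0.085,0.021],[0,0,-0.913]],
    [[0.346,0.085,0.021],[0,0,-0.913]],
    [[0.346,0.085,0.021],[0,0,-0.913]],
    [[0.346,0.085,0.021],[0,0,-0.913]],
    [[0.346,0.085,0.021],[-0.003,-0.002,-0.913]],
    [[0.346,0.085,0.021],[-0.003,-0.002,-0.913]],
  ],
  jaw=24,
  grip_force=20,
)

```text
time_s: 19.1
position: [0.5127, -0.2275, 0.2499]
tool_rot: [[0.425, 0.905, -0.001], [0.905, -0.425, -0.0], [-0.001, -0.001, -1.0]]
ft_force: [-0.3, -0.3, -0.1]
grip_width: 0.0242
gripper_force: 0.0
```

>>> step_arm(
  targets=[
    [[0.2,0.175,0.066],[0.215,-0.068,-0.776]],
    [[0.2,0.175,0.066],[0.215,-0.068,-0.776]],
    [[0.2,0.175,0.066],[0.215,-0.068,-0.776]],
    [[0.2,0.175,0.066],[0.215,-0.068,-0.776]],
    [[0.2,0.175,0.066],[0.215,-0.068,-0.776]],
    [[0.2,0.175,0.066],[0.215,-0.068,-0.776]],
    [[0.2,0.175,0.066],[0.215,-0.068,-0.776]],
    [[0.2,0.175,0.066],[0.215,-0.068,-0.776]],
  ],
)

```text
time_s: 19.77
position: [0.5853, -0.196, 0.2311]
tool_rot: [[-0.169, 0.971, -0.17], [0.986, 0.166, -0.031], [-0.002, -0.172, -0.985]]
ft_force: [-0.2, -0.1, 0.4]
grip_width: 0.0242
gripper_force: 0.0
```

Run:
```python
from h import *
o=env.observe();print(o["position"],o["tool_rot"],o["q"])
R,p=cage(1.29,45)
plan([(Rdown(18,-28),p-R[:,2]*.11),(Rdown(23.9,-45),p-R[:,2]*.07),(R,p-R[:,2]*.02),(R,p)])
```

```text
[ 0.58531291 -0.19601562  0.2311211 ] [[-0.16904019  0.97092484 -0.16950035]
 [ 0.9856066   0.16612927 -0.0313161 ]
 [-0.0022466  -0.17235434 -0.98503245]] [-26.94895717  33.05144202  55.73059629  -6.08832521  99.07973563
 -37.21801144]
[[0.033, 0.169, 0.25], [0.401, -0.057, -0.175]] rows 2.8 
[[-0.01, -0.039, 0.128], [0.377, -0.079, -0.106]] rows 2.5 
[[0.0, 0.0, 0.166], [0.0, 0.0, -0.0]] rows 1.2 
[[0.0, 0.0, 0.067], [0.0, 0.0, -0.0]] rows 0.5
```

>>> step_arm(
  targets=[
    [[0.011,0.056,0.083],[0.134,-0.019,-0.058]],
    [[0.022,0.113,0.167],[0.267,-0.038,-0.117]],
    [[0.033,0.169,0.25],[0.401,-0.057,-0.175]],
    [[0.033,0.169,0.25],[0.401,-0.057,-0.175]],
    [[0.033,0.169,0.25],[0.401,-0.057,-0.175]],
  ],
)

```text
time_s: 20.18
position: [0.62, -0.1793, 0.1446]
tool_rot: [[-0.312, 0.836, -0.452], [0.95, 0.276, -0.145], [0.004, -0.474, -0.88]]
ft_force: [0.8, -0.1, 1.7]
grip_width: 0.0241
gripper_force: 0.0
```

>>> step_arm(
  targets=[
    [[-0.003,-0.013,0.043],[0.126,-0.026,-0.035]],
    [[-0.007,-0.026,0.085],[0.25,-0.053,-0.07]],
    [[-0.01,-0.039,0.128],[0.377,-0.079,-0.106]],
    [[-0.01,-0.039,0.128],[0.377,-0.079,-0.106]],
    [[-0.01,-0.039,0.128],[0.377,-0.079,-0.106]],
  ],
)

```text
time_s: 20.6
position: [0.5942, -0.1921, 0.1219]
tool_rot: [[-0.407, 0.65, -0.642], [0.913, 0.288, -0.288], [-0.002, -0.704, -0.71]]
ft_force: [-0.1, 0.1, 0.5]
grip_width: 0.0239
gripper_force: 0.0
```

Run:
```python
from h import *
d=get_image("wrist");e=get_image("scene")
cv2.imwrite("pics/w6.png",np.hstack([cv2.resize(d["img"][:,:,::-1],(400,300)),cv2.resize(e["img"][150:300,80:280,::-1],(400,300),interpolation=cv2.INTER_CUBIC)]))
o=env.observe();print(o["position"],o["tool_rot"],o["q"],o["ft_force"])
W=cloud(d);h=cv2.cvtColor(d["img"],cv2.COLOR_RGB2HSV);H,S,V=[h[...,i].astype(int) for i in range(3)]
P=W[((H<6)|(H>174))&(S>150)&(V>90)&(np.hypot(W[...,0]-.545,W[...,1]+.185)<.06)&(W[...,2]>.06)]
if len(P)>5: print("bar tool frame",len(P),((P-o["position"])@o["tool_rot"]).mean(0),P.mean(0))
R,p=cage(1.29,45)
plan([(R,p-R[:,2]*.02),(R,p)])
```

```text
[ 0.59458662 -0.19257885  0.12318055] [[-0.40696439  0.6512332  -0.64052736]
 [ 0.91343481  0.28698972 -0.28857191]
 [-0.00410284 -0.70251848 -0.71165368]] [-17.64364228  52.54381436  45.36829197 -31.12731086 114.83408833
 -46.45319703] [ 0.61360739 -0.7595633   0.60489344]
bar tool frame 1022 [0.04464375 0.00129806 0.05822607] [ 0.53996815 -0.16822957  0.08064868]
[[0.004, 0.006, 0.174], [0.008, 0.005, -0.002]] rows 1.3 
[[-0.0, 0.0, 0.067], [0.0, 0.0, 0.0]] rows 0.5
```

View pics/w6.png

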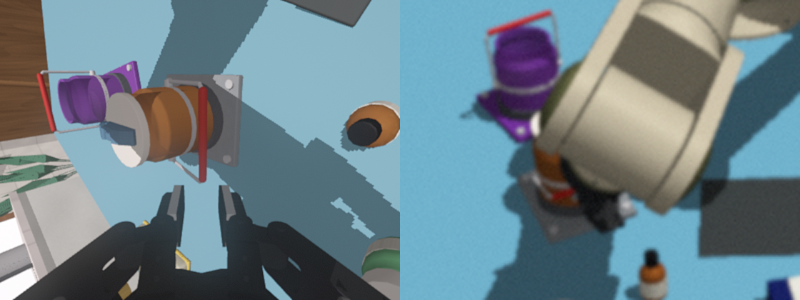

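The red bar is in line with the gap between the fingers, at (203,130) in the left view. I advance over it, then narrow the jaw.

>>> step_arm(
  targets=[
    [[0.004,0.006,0.08],[0.008,0.005,-0.002]],
    [[0.004,0.006,0.174],[0.008,0.005,-0.002]],
    [[0.004,0.006,0.22],[0.008,0.005,-0.002]],
    [[0.004,0.006,0.24],[0.008,0.005,-0.002]],
    [[0.004,0.006,0.24],[0.008,0.005,-0.002]],
  ],
)

```text
time_s: 21.12
position: [0.5481, -0.2118, 0.0694]
tool_rot: [[-0.406, 0.643, -0.65], [0.914, 0.287, -0.286], [0.002, -0.71, -0.704]]
ft_force: [0.6, 0.7, 0.6]
grip_width: 0.0243
gripper_force: 0.0
```

>>> step_arm(
  targets=[
    [[0,0,0],[0,0,0]],
    [[0,0,0],[0,0,0]],
  ],
  jaw=18,
)

```text
time_s: 21.28
position: [0.5494, -0.2111, 0.0696]
tool_rot: [[-0.408, 0.643, -0.648], [0.913, 0.288, -0.288], [0.002, -0.71, -0.705]]
ft_force: [-0.2, -0.0, 0.7]
grip_width: 0.018
gripper_force: 0.0
```

Run:
```python
from h import *
o=env.observe();print(o["position"],o["q"],o["ft_force"],o["grip_width"])
for n in ("wrist","top"):
    d=get_image(n);W=cloud(d);h=cv2.cvtColor(d["img"],cv2.COLOR_RGB2HSV);H,S,V=[h[...,i].astype(int) for i in range(3)]
    P=W[((H<6)|(H>174))&(S>150)&(V>90)&(np.hypot(W[...,0]-.545,W[...,1]+.185)<.06)&(W[...,2]>.06)]
    if len(P)>5: print(n,"bar tool frame",len(P),((P-o["position"])@o["tool_rot"]).mean(0),P.mean(0),"jar X",((P[:,:2]-JC)@EX).mean())
plan([cage(1.1,40,lead=4),cage(.9,34,lead=4),cage(.7,27,lead=4),cage(.5,20,lead=4)])
```

```text
[ 0.54936678 -0.2111067   0.06959334] [-20.08692781  51.73529475  57.28831569 -30.66872332 104.62522153
 -42.92585895] [-0.16377146 -0.02208857  0.67011876] 0.017952234392378946
wrist bar tool frame 2351 [ 0.04223327 -0.00149807 -0.01401657] [ 0.54027363 -0.16893314  0.08059618] jar X 0.0792315878021977
[[-0.002, -0.062, -0.021], [-0.117, 0.001, 0.005]] rows 0.7 
[[-0.0, -0.047, -0.015], [-0.134, -0.0, 0.0]] rows 0.8 
[[-0.0, -0.048, -0.01], [-0.155, -0.001, 0.0]] rows 1.0 
[[-0.0, -0.049, -0.005], [-0.156, 0.0, 0.0]] rows 1.0
```

>>> step_arm(
  targets=[
    [[0,-0.02,-0.007],[-0.04,0,0]],
    [[-0.001,-0.04,-0.014],[-0.08,0,0]],
    [[-0.002,-0.062,-0.021],[-0.117,0.001,0.005]],
  ],
)

```text
time_s: 21.63
position: [0.5409, -0.2152, 0.0867]
tool_rot: [[-0.405, 0.701, -0.587], [0.914, 0.311, -0.259], [0.001, -0.641, -0.767]]
ft_force: [0.6, -0.0, -0.1]
grip_width: 0.0182
gripper_force: 0.5
```

>>> step_arm(
  targets=[
    [[0,-0.024,-0.008],[-0.067,0,0]],
    [[0,-0.047,-0.015],[-0.134,0,0]],
  ],
)

```text
time_s: 21.8
position: [0.5335, -0.2185, 0.0996]
tool_rot: [[-0.405, 0.76, -0.509], [0.915, 0.336, -0.224], [0.001, -0.556, -0.831]]
ft_force: [0.0, 0.7, -0.0]
grip_width: 0.0183
gripper_force: 0.3
```

>>> step_arm(
  targets=[
    [[0,-0.024,-0.005],[-0.078,0,0]],
    [[0,-0.048,-0.01],[-0.155,0,0]],
    [[0,-0.048,-0.01],[-0.155,0,0]],
  ],
)

```text
time_s: 22.05
position: [0.525, -0.2239, 0.1127]
tool_rot: [[-0.403, 0.82, -0.406], [0.915, 0.359, -0.184], [-0.005, -0.445, -0.895]]
ft_force: [6.9, 1.1, 1.1]
grip_width: 0.0182
gripper_force: 3.5
```

```bash
cat >> h.py <<'E'
def bar():
    o=env.observe();print(o["position"],"F",o["ft_force"].round(1),o["grip_width"],"tilt z",o["tool_rot"][:,2].round(3))
    for n in ("wrist","top","scene"):
        d=get_image(n);W=cloud(d);h=cv2.cvtColor(d["img"],cv2.COLOR_RGB2HSV);H,S,V=[h[...,i].astype(int) for i in range(3)]
        X=(W[...,:2]-JC)@EX;Y=(W[...,:2]-JC)@EY
        P=W[((H<6)|(H>174))&(S>150)&(V>80)&(abs(Y)<.047)&(abs(X)<.1)&(W[...,2]>.06)]
        if len(P)>5: x=((P[:,:2]-JC)@EX).mean();z=P[:,2].mean();print(n,"bar",len(P),"tool",((P-o["position"])@o["tool_rot"]).mean(0).round(4),"X",x.round(4),"z",z.round(4),"ang",np.arctan2(x,z-.0585).round(3))
E
python3 - <<'E'
from h import *
bar()
plan([cage(.5,20,lead=5),cage(.35,12,lead=5)])
E
```

```text
[ 0.52501    -0.22387425  0.11266546] F [6.9 1.1 1.1] 0.01821427408783042 tilt z [-0.406 -0.184 -0.895]
wrist bar 3000 tool [ 0.0338  0.0044 -0.0117] X 0.0522 z 0.121 ang 0.696
scene bar 69 tool [ 0.0413  0.0069 -0.0126] X 0.0549 z 0.1207 ang 0.723
[[0.002, -0.05, -0.001], [-0.149, 0.003, -0.002]] rows 0.9 
[[0.0, -0.035, -0.001], [-0.178, -0.0, -0.0]] rows 1.1
```

The bail is up to 0.70 rad, but the inner finger has started to touch the lid's edge. I back out, shut the fingers and push from outside the bar instead.

Run:
```python
from h import *
o=env.observe();R=o["tool_rot"];p=o["position"]
a=cage(.7,15,back=-50,lead=-32);b=cage(.7,15,back=10,lead=-28)
plan([(R,p-R[:,2]*.06),a,b])
```

```text
[[0.0, 0.0, -0.2], [0.0, 0.0, 0.0]] rows 1.4 
[[0.002, 0.086, -0.014], [-0.261, 0.003, -0.002]] rows 1.6 
[[0.0, -0.014, 0.2], [0.0, -0.0, -0.0]] rows 1.4
```

>>> step_arm(
  targets=[
    [[0,0.005,-0.04],[0,0,0]],
    [[0,0.005,-0.12],[0,0,0]],
    [[0,0,-0.2],[0,0,0]],
    [[0,0,-0.2],[0,0,0]],
    [[0,0,-0.2],[0,0,0]],
  ],
)

```text
time_s: 22.62
position: [0.5495, -0.2118, 0.1642]
tool_rot: [[-0.405, 0.816, -0.413], [0.914, 0.36, -0.184], [-0.001, -0.453, -0.892]]
ft_force: [-0.7, -0.3, -0.6]
grip_width: 0.0175
gripper_force: 0.0
```

>>> step_arm(
  targets=[
    [[0.001,0.043,-0.007],[-0.13,0,0]],
    [[0.002,0.086,-0.014],[-0.261,0.003,-0.002]],
    [[0.002,0.086,-0.014],[-0.261,0.003,-0.002]],
    [[0.002,0.086,-0.014],[-0.261,0.003,-0.002]],
  ],
  jaw=0,
)

```text
time_s: 22.95
position: [0.5704, -0.2015, 0.1545]
tool_rot: [[-0.404, 0.881, -0.247], [0.915, 0.391, -0.104], [0.005, -0.268, -0.964]]
ft_force: [-0.3, -0.9, -0.1]
grip_width: -0.0
gripper_force: 0.0
```

Run:
```python
from h import *
bar()
lidmeas("wrist",c=(.475,-.217),z=(.112,.123))
plan([cage(.7,15,back=10,lead=-28)])
```

```text
[ 0.57042611 -0.20148198  0.1544671 ] F [-0.3 -0.9 -0.1] -2.7072637849320705e-05 tilt z [-0.247 -0.104 -0.964]
wrist bar 925 tool [ 0.0464 -0.031   0.0436] X 0.0522 z 0.121 ang 0.696
scene bar 90 tool [ 0.0322 -0.0292  0.0445] X 0.0536 z 0.1196 ang 0.721
wrist white 6932 [ 0.4763 -0.2109  0.1185] ((482.1148681640625, -210.9715576171875), (99.27557373046875, 77.36711883544922), 35.663448333740234) [0.1139 0.1187 0.1199]
 all ((479.76629638671875, -203.37356567382812), 54.88679504394531)
[[-0.004, -0.012, 0.19], [-0.011, -0.006, 0.002]] rows 1.4
```

>>> step_arm(
  targets=[
    [[-0.002,-0.006,0.08],[-0.011,-0.006,0.002]],
    [[-0.004,-0.012,0.15],[-0.011,-0.006,0.002]],
    [[-0.004,-0.012,0.19],[-0.011,-0.006,0.002]],
    [[-0.004,-0.012,0.19],[-0.011,-0.006,0.002]],
  ],
)

```text
time_s: 23.48
position: [0.5535, -0.2089, 0.0976]
tool_rot: [[-0.405, 0.882, -0.24], [0.914, 0.392, -0.102], [0.004, -0.261, -0.965]]
ft_force: [-0.6, -1.0, -0.5]
grip_width: 0.0001
gripper_force: 0.0
```

Run:
```python
from h import *
bar()
plan([cage(.6,15,back=10,lead=-18.5),cage(.45,13,back=10,lead=-18.5),cage(.35,11,back=10,lead=-18.5),cage(.25,9,back=10,lead=-18.5,r=83)])
```

```text
[ 0.55348485 -0.20892043  0.09757017] F [-0.6 -1.  -0.5] 7.777321312657318e-05 tilt z [-0.24  -0.102 -0.965]
wrist bar 3059 tool [ 0.0343 -0.0281 -0.0164] X 0.0523 z 0.1209 ang 0.698
scene bar 67 tool [ 0.0373 -0.0256 -0.0165] X 0.0547 z 0.1203 ang 0.725
[[0.002, -0.058, -0.006], [0.003, 0.002, -0.0]] rows 0.4 
[[-0.0, -0.038, -0.012], [-0.044, -0.0, -0.0]] rows 0.3 
[[-0.0, -0.025, -0.007], [-0.045, -0.0, -0.0]] rows 0.3 
[[-0.0, -0.025, -0.015], [-0.044, -0.0, -0.0]] rows 0.3
```

>>> step_arm(
  targets=[
    [[0,-0.03,-0.003],[0,0,0]],
    [[0.002,-0.058,-0.006],[0,0,0]],
    [[0.002,-0.058,-0.006],[0,0,0]],
  ],
)

```text
time_s: 23.88
position: [0.5392, -0.2161, 0.108]
tool_rot: [[-0.404, 0.884, -0.233], [0.915, 0.391, -0.105], [-0.002, -0.256, -0.967]]
ft_force: [0.2, -0.5, 0.1]
grip_width: 0.0001
gripper_force: 0.0
```

>>> step_arm(
  targets=[
    [[0,-0.019,-0.006],[-0.022,0,0]],
    [[0,-0.038,-0.012],[-0.044,0,0]],
    [[0,-0.038,-0.012],[-0.044,0,0]],
  ],
)

```text
time_s: 24.13
position: [0.5299, -0.2202, 0.114]
tool_rot: [[-0.404, 0.892, -0.202], [0.915, 0.394, -0.091], [-0.001, -0.221, -0.975]]
ft_force: [-0.2, -0.4, 0.4]
grip_width: 0.0001
gripper_force: 0.0
```

Run:
```python
from h import *
bar()
plan([cage(.35,11,back=10,lead=-18.5),cage(.25,9,back=10,lead=-18.5,r=83)])
```

```text
[ 0.5298869  -0.22018561  0.1140439 ] F [-0.2 -0.4  0.4] 6.41517657615344e-05 tilt z [-0.202 -0.091 -0.975]
wrist bar 2414 tool [ 0.0379 -0.0172 -0.0142] X 0.0354 z 0.1317 ang 0.45
scene bar 41 tool [ 0.04   -0.0148 -0.0126] X 0.0374 z 0.1296 ang 0.485
[[-0.001, -0.023, -0.009], [-0.042, 0.0, -0.001]] rows 0.3 
[[-0.0, -0.025, -0.015], [-0.044, 0.0, 0.0]] rows 0.3
```

>>> step_arm(
  targets=[
    [[-0.001,-0.023,-0.009],[-0.042,0,0]],
    [[-0.001,-0.023,-0.009],[-0.042,0,0]],
  ],
)

```text
time_s: 24.45
position: [0.5249, -0.2225, 0.1174]
tool_rot: [[-0.405, 0.898, -0.173], [0.914, 0.397, -0.077], [-0.001, -0.19, -0.982]]
ft_force: [0.6, -0.0, 0.7]
grip_width: 0.0
gripper_force: 0.3
```

>>> step_arm(
  targets=[
    [[0,-0.025,-0.015],[-0.044,0,0]],
    [[0,-0.025,-0.015],[-0.044,0,0]],
  ],
)

```text
time_s: 24.62
position: [0.5193, -0.2252, 0.1236]
tool_rot: [[-0.404, 0.904, -0.141], [0.915, 0.399, -0.064], [-0.001, -0.155, -0.988]]
ft_force: [1.4, -0.0, 1.3]
grip_width: 0.0
gripper_force: 0.9
```

Run:
```python
from h import *
bar();o=env.observe();print((o["position"][:2]-JC)@EX)
plan([cage(.19,6,back=9,lead=-18.5,r=84),cage(.14,4,back=9,lead=-18.5,r=84.5),cage(.10,4,back=9,lead=-18.5,r=84.5)])
```

```text
[ 0.51927387 -0.225217    0.12362315] F [ 1.4 -0.   1.3] 3.6676496627382074e-05 tilt z [-0.141 -0.064 -0.988]
wrist bar 1616 tool [ 0.0419 -0.0163 -0.0126] X 0.0231 z 0.1385 ang 0.281
scene bar 32 tool [ 0.0475 -0.013  -0.0122] X 0.0264 z 0.1376 ang 0.322
0.037520914306434984
[[-0.0, -0.016, -0.012], [-0.069, 0.0, -0.0]] rows 0.4 
[[-0.0, -0.013, -0.005], [-0.044, 0.0, -0.0]] rows 0.3 
[[-0.0, -0.011, -0.0], [-0.0, 0.0, -0.0]] rows 0.1
```

>>> step_arm(
  targets=[
    [[0,-0.008,-0.006],[-0.035,0,0]],
    [[0,-0.016,-0.012],[-0.069,0,0]],
    [[0,-0.016,-0.012],[-0.069,0,0]],
  ],
)

```text
time_s: 25.02
position: [0.515, -0.2267, 0.1275]
tool_rot: [[-0.405, 0.91, -0.093], [0.914, 0.403, -0.041], [-0.0, -0.102, -0.995]]
ft_force: [2.4, 1.6, 0.9]
grip_width: 0.0
gripper_force: 1.2
```

>>> step_arm(
  targets=[
    [[0,-0.007,-0.003],[-0.022,0,0]],
    [[0,-0.013,-0.005],[-0.044,0,0]],
    [[0,-0.013,-0.005],[-0.044,0,0]],
  ],
)

```text
time_s: 25.27
position: [0.5115, -0.2283, 0.1293]
tool_rot: [[-0.404, 0.912, -0.062], [0.915, 0.403, -0.028], [-0.0, -0.068, -0.998]]
ft_force: [1.6, 0.9, 1.0]
grip_width: -0.0002
gripper_force: 1.0
```

Run:
```python
from h import *
bar();o=env.observe();print((o["position"][:2]-JC)@EX)
plan([cage(.12,4,back=9,lead=-18.5,r=84.5),cage(.10,4,back=9,lead=-18.5,r=84.5)])
```

```text
[ 0.51150845 -0.22834147  0.12931457] F [1.6 0.9 1. ] -0.00016927876818943231 tilt z [-0.062 -0.028 -0.998]
wrist bar 1444 tool [ 0.0354 -0.0159 -0.0118] X 0.0139 z 0.1421 ang 0.164
top bar 9 tool [ 0.0672 -0.0166 -0.0112] X 0.0131 z 0.1416 ang 0.156
scene bar 52 tool [ 0.0378 -0.0088 -0.0141] X 0.0211 z 0.144 ang 0.242
0.029086559343672026
[[-0.0, -0.004, 0.0], [0.0, 0.0, -0.0]] rows 0.0 
[[-0.0, -0.005, -0.0], [0.0, 0.0, -0.0]] rows 0.0
```

>>> step_arm(
  targets=[
    [[0,-0.004,0],[0,0,0]],
    [[0,-0.008,0],[0,0,0]],
    [[0,-0.008,0],[0,0,0]],
  ],
)

```text
time_s: 25.67
position: [0.5101, -0.2291, 0.1294]
tool_rot: [[-0.405, 0.912, -0.062], [0.914, 0.404, -0.028], [-0.001, -0.068, -0.998]]
ft_force: [3.5, 1.1, 1.7]
grip_width: 0.0002
gripper_force: 1.9
```

>>> step_arm(
  targets=[
    [[0,-0.004,0],[0,0,0]],
    [[0,-0.008,0],[0,0,0]],
    [[0,-0.008,0],[0,0,0]],
  ],
)

```text
time_s: 25.92
position: [0.5082, -0.2301, 0.13]
tool_rot: [[-0.405, 0.912, -0.061], [0.914, 0.404, -0.029], [-0.002, -0.067, -0.998]]
ft_force: [4.6, 1.1, 3.9]
grip_width: 0.0
gripper_force: 2.9
```

Run:
```python
from h import *
bar();o=env.observe();print((o["position"][:2]-JC)@EX)
```

```text
[ 0.50821694 -0.23008797  0.12997036] F [4.6 1.1 3.9] 4.900803428824093e-05 tilt z [-0.061 -0.029 -0.998]
wrist bar 1438 tool [ 0.0349 -0.0157 -0.012 ] X 0.0103 z 0.143 ang 0.121
top bar 7 tool [ 0.0683 -0.0163 -0.011 ] X 0.0096 z 0.142 ang 0.115
scene bar 60 tool [ 0.0375 -0.0105 -0.0127] X 0.0156 z 0.1433 ang 0.181
0.025125421957954818
```

>>> step_arm(
  targets=[
    [[0,-0.003,0],[0,0,0]],
    [[0,-0.006,0],[0,0,0]],
    [[0,-0.006,0],[0,0,0]],
  ],
)

```text
time_s: 26.32
position: [0.5056, -0.2308, 0.1295]
tool_rot: [[-0.405, 0.912, -0.064], [0.914, 0.404, -0.028], [0.0, -0.07, -0.998]]
ft_force: [1.1, 0.0, 1.6]
grip_width: 0.0001
gripper_force: 0.4
```

>>> step_arm(
  targets=[
    [[0,-0.003,0],[0,0,0]],
    [[0,-0.006,0],[0,0,0]],
    [[0,-0.006,0],[0,0,0]],
  ],
)

```text
time_s: 26.57
position: [0.5038, -0.2315, 0.1293]
tool_rot: [[-0.405, 0.912, -0.064], [0.914, 0.404, -0.027], [0.001, -0.07, -0.998]]
ft_force: [-0.3, -0.5, -0.2]
grip_width: -0.0002
gripper_force: 0.0
```

Run:
```python
from h import *
bar();o=env.observe();print((o["position"][:2]-JC)@EX)
```

```text
[ 0.50376979 -0.23145475  0.12926856] F [-0.3 -0.5 -0.2] -0.0001546529126933036 tilt z [-0.064 -0.027 -0.998]
wrist bar 1660 tool [ 0.0275 -0.0202 -0.0103] X 0.0011 z 0.141 ang 0.013
top bar 12 tool [ 0.0653 -0.0215 -0.0098] X -0.0002 z 0.1406 ang -0.002
scene bar 57 tool [ 0.0379 -0.0156 -0.0107] X 0.0057 z 0.141 ang 0.069
0.020868861731314647
```

The bar has snapped into the notch: X is about 0 and the push force dropped to zero. I back away outward and up, then verify.

>>> step_arm(
  targets=[
    [[0,0.03,0],[0,0,0]],
    [[0,0.06,0],[0,0,0]],
    [[0,0.06,-0.1],[0,0,0]],
    [[0,0.06,-0.22],[0,0,0]],
    [[0,0.1,-0.34],[0,0,0]],
    [[0,0.15,-0.42],[0,0,0]],
    [[0,0.15,-0.42],[0,0,0]],
    [[0,0.15,-0.42],[0,0,0]],
    [[0,0.15,-0.42],[0,0,0]],
  ],
)

```text
time_s: 27.47
position: [0.5532, -0.2093, 0.251]
tool_rot: [[-0.406, 0.912, -0.065], [0.914, 0.405, -0.027], [0.002, -0.07, -0.998]]
ft_force: [-0.9, 0.4, -1.1]
grip_width: 0.0001
gripper_force: 0.0
```

Run:
```python
from h import *
bar();lidmeas("wrist",c=(.475,-.217),z=(.112,.123));lidmeas("top",c=(.475,-.217),z=(.112,.14))
import pickle
A0,B0=pickle.load(open("ab.pkl","rb"));B=get_image("top")
# bystander change check in top view
df=(np.abs(B["img"].astype(int)-B0["img"].astype(int)).max(2)>50).astype(np.uint8)
n,l,s,c=cv2.connectedComponentsWithStats(cv2.morphologyEx(df,cv2.MORPH_OPEN,np.ones((3,3))))
print([tuple(map(int,x)) for x in s[1:] if x[4]>15])
```

```text
[ 0.55318797 -0.20926671  0.25095453] F [-0.9  0.4 -1.1] 0.0001249384969043245 tilt z [-0.065 -0.027 -0.998]
wrist bar 601 tool [ 0.0341 -0.0653  0.1149] X 0.0015 z 0.141 ang 0.019
scene bar 96 tool [ 0.0254 -0.0624  0.1154] X 0.0044 z 0.1403 ang 0.054
wrist white 3805 [ 0.4741 -0.2143  0.1186] ((472.62591552734375, -217.75531005859375), (77.67438507080078, 76.9529037475586), 69.20702362060547) [0.116  0.1187 0.1203]
 all ((476.0874328613281, -215.865234375), 48.86191177368164)
top white 12 [ 0.4886 -0.1832  0.1165] ((487.8268737792969, -183.06512451171875), (2.046231746673584, 19.936540603637695), 62.99824905395508) [0.1136 0.1167 0.1186]
 all ((487.7769775390625, -183.16299438476562), 9.992534637451172)
[(326, 67, 210, 271, 25096), (353, 187, 26, 14, 105), (378, 211, 18, 21, 306), (204, 215, 29, 17, 346), (167, 247, 158, 173, 14105), (428, 299, 132, 121, 12167), (329, 312, 6, 5, 25), (309, 331, 13, 25, 90), (309, 361, 143, 59, 4414), (262, 363, 12, 3, 36), (274, 368, 30, 52, 356), (256, 396, 7, 8, 43)]
```

```bash
python3 -c "
from rig import close_job
print(close_job())"
```

```text
the job is handed in; nothing more can be done
None
```

The lid is home on the amber jar with its ridge along the bail's swing, and the bail is snapped into the middle notch, reading about 0.02 rad. The job was handed in at about 27.6 s, and no bystander was knowingly touched, though the arm hid some from the final top view.

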